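# Skewer the cored radish rings and hang them over the tray

## Task

Take the wooden-handled skewer that lies across the deep empty brass tray and run it through the holes of all three white radish rings as they stand in the sloped wire rack. Lift the three off together on the skewer and lay it back across the tray, level on both of its long rims with the handle outside, so that the rings hang inside the tray clear of its bottom; leave everything else on the counter where it is.

Things in the scene. Friction and masses are not known exactly. Their poses are not given: they have to be found in the camera images.
- skewer: Square steel skewer, dark wooden handle, loose, 134 g. Origin on its centre line at the front face of the round guard disc (38 mm across, 4 mm thick, too big for the rings' holes); x points to the tip, z is up as it lies level at the start. Blade 7 x 7 mm from the origin to x = 130 mm, then a point to 142 mm. Behind the guard a bare 7 x 7 mm shank to x = -48 mm, then the handle to x = -128 mm.
- skewer_grip (a point): On the handle's centre line at x = -66 mm of the skewer (18 mm behind the handle's front end), where it is well gripped; same axes as the skewer. The handle is flat-sided, 20 mm wide (y), 22 mm high (z), 80 mm long. At the start it is 65 mm above the counter and sticks out beyond the tray: the shank lies on one long rim, the blade on the other.
- skewer_tip (a point): The skewer's sharp end (x = +142 mm of the skewer).
- tray: Empty deep brass tray, open on top, fixed: 140 mm (its x) by 190 mm (its y), 62 mm high, walls and floor 4 mm. Origin at the centre of its underside on the counter; z up. Its two long rims run along y at x = -68 and +68 mm, top at 62 mm, so a skewer lying on them has its centre line 65.5 mm above the counter.
- rack: Sloped steel rack holding the rings, fixed: a bent-sheet riser 120 mm wide (y), its top plate climbing at 25 degrees along the rack's +x, with two wire rails carrying pairs of prongs. Origin on the counter right below the lowest ring's centre; x level, pointing up the slope; z up. Riser front (low end) near x = -5 mm, 117 mm high; back near x = 117 mm, 170 mm high.
- rack_line (a point): Point of the rack 165 mm above its origin; same axes. The line of the holes passes here and climbs at 25 degrees towards +x. Measured square to the slope: rails 30 mm below the line, plate 42 mm below; prong tips 12 mm above it, 22 mm to either side (5 mm wire, 39 mm clear between). Slots are open at the top: rings leave when raised at least 50 mm square to the slope. 4th, highest slot empty.
- ring0_center (a point): Centre of the lowest radish ring and of its hole: white, 70 mm across, 18 mm thick, hole 26 mm, about 50 g, loose, on edge in the rack's slot 1 from the low end. Its axis lies along the slope: 25 degrees above its own x, in its x-z plane (x level, up the rack, at the start). Rings stand 28 mm apart along the slope; they may lean a few degrees.
- ring1_center (a point): Centre of the middle radish ring and of its hole: white, 70 mm across, 18 mm thick, hole 26 mm, about 50 g, loose, on edge in the rack's slot 2 from the low end. Its axis lies along the slope: 25 degrees above its own x, in its x-z plane (x level, up the rack, at the start). Rings stand 28 mm apart along the slope; they may lean a few degrees.
- ring2_center (a point): Centre of the highest radish ring and of its hole: white, 70 mm across, 18 mm thick, hole 26 mm, about 50 g, loose, on edge in the rack's slot 3 from the low end. Its axis lies along the slope: 25 degrees above its own x, in its x-z plane (x level, up the rack, at the start). Rings stand 28 mm apart along the slope; they may lean a few degrees.
- radish: Bystander, loose, to be left alone: whole peeled radish lying on its side, 68 mm across, 120 mm long; origin at its underside on the counter.
- slices: Bystander, loose, to be left alone: steel plate 150 mm across with solid radish slices without holes; origin at its underside on the counter.
- dish: Bystander, loose, to be left alone: small brass bowl, 84 mm across, 34 mm high; origin at its underside on the counter.
- corer: Bystander, loose, to be left alone: coring tool with a wooden handle, 190 mm long, 24 mm high; origin at its underside on the counter.
- sauce: Bystander, loose, to be left alone: amber glass bottle, 56 mm across, 150 mm tall; origin at its underside on the counter.
Things that resemble listed ones, but are neither listed nor needed, are in the scene too. Leave any black or orange look-alike of the part that bears ring0_center alone.

How it is judged:
On the way, in this order (a step that is already met when the one before it is completed fails the run):
1. the skewer is run through all three rings while they still stand in the rack (x of ring0_center in the frame of skewer between 0.006 and 0.13 m and y of ring0_center in the frame of skewer between -0.014 and 0.014 m and z of ring0_center in the frame of skewer between -0.014 and 0.014 m and x of ring1_center in the frame of skewer between 0.006 and 0.13 m and y of ring1_center in the frame of skewer between -0.014 and 0.014 m and z of ring1_center in the frame of skewer between -0.014 and 0.014 m and x of ring2_center in the frame of skewer between 0.006 and 0.13 m and y of ring2_center in the frame of skewer between -0.014 and 0.014 m and z of ring2_center in the frame of skewer between -0.014 and 0.014 m and distance of each of ring0_center, ring1_center, ring2_center from where it was at the start of the episode below 0.02 m), for 0.1 s.
2. all three rings are lifted clear of the rack together on the skewer (x of ring0_center in the frame of skewer between 0.006 and 0.13 m and y of ring0_center in the frame of skewer between -0.014 and 0.014 m and z of ring0_center in the frame of skewer between -0.014 and 0.014 m and x of ring1_center in the frame of skewer between 0.006 and 0.13 m and y of ring1_center in the frame of skewer between -0.014 and 0.014 m and z of ring1_center in the frame of skewer between -0.014 and 0.014 m and x of ring2_center in the frame of skewer between 0.006 and 0.13 m and y of ring2_center in the frame of skewer between -0.014 and 0.014 m and z of ring2_center in the frame of skewer between -0.014 and 0.014 m and contact force between each of ring0, ring1, ring2 and rack below 0.01 N and distance of each of ring0_center, ring1_center, ring2_center from where it was at the start of the episode above 0.04 m and height (world z) of ring0_center above 0.195 m and height (world z) of ring1_center above 0.2068 m and height (world z) of ring2_center above 0.2186 m), for 0.2 s.
At the end, for the whole second after the job is handed in: The released skewer rests level across both long rims: guard and tip 60 to 72 mm above the tray's underside, handle outside. All three rings on its blade (within 14 mm of its centre line, 6 to 130 mm ahead of the guard), hanging inside the tray with centres 45 to 68 mm up, at rest (x of ring0_center in the frame of skewer between 0.006 and 0.13 m and y of ring0_center in the frame of skewer between -0.014 and 0.014 m and z of ring0_center in the frame of skewer between -0.014 and 0.014 m and x of ring1_center in the frame of skewer between 0.006 and 0.13 m and y of ring1_center in the frame of skewer between -0.014 and 0.014 m and z of ring1_center in the frame of skewer between -0.014 and 0.014 m and x of ring2_center in the frame of skewer between 0.006 and 0.13 m and y of ring2_center in the frame of skewer between -0.014 and 0.014 m and z of ring2_center in the frame of skewer between -0.014 and 0.014 m and z of skewer in the frame of tray between 0.06 and 0.072 m and z of skewer_tip in the frame of tray between 0.06 and 0.072 m and x of ring0_center in the frame of tray between -0.062 and 0.062 m and y of ring0_center in the frame of tray between -0.075 and 0.075 m and z of ring0_center in the frame of tray between 0.045 and 0.068 m and linear speed of each of ring0, ring1, ring2 below 0.03 m/s and x of ring1_center in the frame of tray between -0.062 and 0.062 m and y of ring1_center in the frame of tray between -0.075 and 0.075 m and z of ring1_center in the frame of tray between 0.045 and 0.068 m and x of ring2_center in the frame of tray between -0.062 and 0.062 m and y of ring2_center in the frame of tray between -0.075 and 0.075 m and z of ring2_center in the frame of tray between 0.045 and 0.068 m and (x of skewer_grip in the frame of tray above 0.07 m or x of skewer_grip in the frame of tray below -0.07 m) and linear speed of skewer below 0.02 m/s); the robot touches nothing.
It fails at once if one of the other things on the counter (whole radish, plate of slices, small bowl, corer, bottle) is shoved more than 30 mm (distance of any of radish, slices, dish, corer, sauce from where it was at the start of the episode above 0.03 m).
It also fails if it takes over 64 s, if anything falls off the work surface, if the arm or the gripper's body presses on something with over 40 N, if the wrist force passes 120 N, or if a joint passes its speed limit or range.

## Robot

A 6-joint arm with a two-finger parallel gripper is mounted at the origin on the work surface. World frame = base frame: x ahead of the robot, y to its left, z up, the work surface at z = 0. Lengths are in m, angles in rad, forces in N, time in s.
With the tool pointing down it reaches from about 0.375 to 0.9 m from the base axis. Payload 3.1 kg.
Tool frame: the origin (TCP) lies midway between the tips of the shut fingers; the grasp point (between the pads) lies 19 mm behind it (manip.hold_point_z is the distance from the TCP to the grasp point, in m); x points along the fingers, y is the direction in which the jaws open and shut, and the axes are right-handed (so a half turn about x gives the same grasp; the last joint's range is limited). The gripper opens to 85 mm and grips with 20 to 120 N. Pads are 22 mm wide; open, the fingers measure 114 mm over their backs; the gripper's body (76 mm by 85 mm) begins 54 mm behind the grasp point. The pads swing forward as they close: fully open they stand 13 mm farther back than shut.
Start: joints at [0.979, 0.527, 1.433, -0, 1.181, -0.178], TCP at [0.251, 0.572, 0.231] pointing down, gripper open.
Joint ranges: [-3.08, 3.08], [-0.75, 2.2], [0.22, 2.44], [-1.43, 4.57], [0, 2.65], [-2.85, 2.85]. Speed limits (rad/s): [2.79, 2.79, 3.14, 3.14, 3.14, 3.14].

## Interface

Orientations are given as a unit quaternion [x, y, z, w].
In Python, from station import manip, snapshot gives the robot as it stands.
- The arm moves only by the shell command python3 -m crank 'ROWS' [FORCE]. ROWS is JSON, a list of rows, each a list of 5 numbers: the finger opening in m, from 0 to 0.0854, then the shift along the tool's x, y, z in m, then the turn about the tool's x in rad. In form: [[grip, tx, ty, tz, yaw], ...]. A call has 1 to 5 rows; each row shifts and turns the commanded pose from where the row before left it, along the tool's axes as they then stand; what a row does not reach is not made up. A row lasts 1/10 s, in which the tool goes at most 50 mm and 8.59 degrees, less where a joint would pass 70% of its speed; a pose out of reach is approached as far as the arm can. A call is refused whole if a number of a shift passes 0.05 or a number of a turn 0.15, either way. A call with a gripper value outside its range is refused whole. The fingers move at their own pace and stop on an object; FORCE is the grip in N (left out, the last holds). Time passes only in rows, so rows that do not move let the fingers close. It gives the time, the measured TCP pose, the force and the opening at its end, in the units of the state.
- manip.sense(): the state, without advancing time (a new reading comes with each control period).
- snapshot(name): name is "scene" or "side" or "wrist"; returns a dict with "image" (420x560x3 uint8, blue, green, red), "range_z" (420x560 float32, m along the optical axis (not along the pixel's ray), 0 where there is no reading), "vertical_fov" (degrees; the focal length in pixels is half the picture's height over the tangent of half this angle, whatever the lens; pixels are square), "cx", "cy" (the principal point, pixels), "extrinsics" (4x4, takes a point from world to camera coordinates); the wrist camera has in their place "T_tool_cam" (4x4, takes a point from camera to tool coordinates, whose origin is the TCP and whose axes are the tool frame's). Camera axes: x right, y up, looking along -z (the intrinsics and any distortion apply to the point x, -y, -z); pixel columns grow to the right and rows downward; lengths in m; the calibration is good to about 2 mm. A picture is of the moment at which its call begins: read the wrist's pose just before it.
- manip.sign_off(): hands the job in, once; it reports no verdict.
The state is a dict: "t": time; "q": joint angles; "qd": joint speeds; "tau": joint torques, N m; "tcp_pos": TCP position; "tool_rot": TCP orientation; "force": force on the tool from outside, world axes, zero at the start; "ft_torque": the same for the moment, N m; "finger_gap": opening from 0.0 (shut) to 1.0 (fully open).
Only numpy, scipy, OpenCV 4.12 (cv2) and the standard library are available. Lean on these libraries where they do the work, as an engineer would, in place of code of your own. Each camera call takes 0.05 s, during which the arm holds its last target.

## Working session

There is one attempt and no reset: what is moved stays moved. The work goes in short steps, Python scripts to look and compute and a shell command to move; the robot and the scene stay as the last step left them, time stands still between calls to the robot, and variables do not carry over. Pictures are saved under pics/ and viewed, and the job is handed in when it is done.

```bash
ls; mkdir -p pics; python3 - <<'E'
from station import manip, snapshot
import cv2,numpy as np
print(manip.sense()); print([a for a in dir(manip) if a[0]!='_'], manip.hold_point_z)
for n in ['scene','side','wrist']:
    s=snapshot(n); cv2.imwrite(f'pics/{n}0.png',s['image']); np.savez(f'pics/{n}0.npz',**{k:v for k,v in s.items()})
    print(n,s['vertical_fov'],s['cx'],s['cy'],[k for k in s]); print(s.get('extrinsics',s.get('T_tool_cam')))
E
```

```text
pics
{'t': 0.0, 'q': array([ 9.78516147e-01,  5.28461289e-01,  1.43387911e+00, -3.50614729e-05,
        1.18139726e+00, -1.78469300e-01]), 'qd': array([ 1.43239492e-04,  2.22637218e-03, -9.15811717e-04,  2.64245319e-05,
        2.07654906e-03,  1.83771302e-04]), 'tau': array([-5.29053450e-04, -4.42353129e+01, -1.78023845e+01, -5.20066533e-05,
        8.41783796e-03,  4.36635816e-06]), 'tcp_pos': array([0.2508783 , 0.57166882, 0.23034399]), 'tool_rot': array([ 0.14455083,  0.69230015, -0.14596495,  0.69175125]), 'force': array([-0.42508594, -0.33482667,  0.88758777]), 'ft_torque': array([ 0.00206736, -0.00314615,  0.03537255]), 'finger_gap': 0.9984983804145052}
['PlanningError', 'hold_point_z', 'sense', 'sign_off'] 0.0187
scene 45.50750449115988 281.6426786686424 203.45906727996018 ['image', 'range_z', 'vertical_fov', 'cx', 'cy', 'extrinsics']
[[ 0.74099957  0.67131    -0.01620271 -0.38681789]
 [-0.45612861  0.5208949   0.72153669  0.19559428]
 [ 0.4928147  -0.52726785  0.69218659 -1.68417119]
 [ 0.          0.          0.          1.        ]]
side 57.97765708498525 273.613547195524 216.80357491265508 ['image', 'range_z', 'vertical_fov', 'cx', 'cy', 'extrinsics']
[[ 0.91118197 -0.41195293 -0.00649599 -0.52881653]
 [ 0.32112465  0.7002281   0.63762024 -0.21622782]
 [-0.25812085 -0.58307409  0.77032346 -0.98902612]
 [ 0.          0.          0.          1.        ]]
wrist 63.49664547621225 275.9773210529566 212.880592238346 ['image', 'range_z', 'vertical_fov', 'cx', 'cy', 'T_tool_cam']
[[ 1.40566957e-04  3.26860977e-01 -9.45072422e-01 -1.43016276e-01]
 [ 9.99999228e-01  1.12088170e-03  5.36402635e-04  3.18319679e-04]
 [ 1.23464347e-03 -9.45071767e-01 -3.26860567e-01 -8.47370072e-02]
 [ 0.00000000e+00  0.00000000e+00  0.00000000e+00  1.00000000e+00]]
```

View pics/scene0.png

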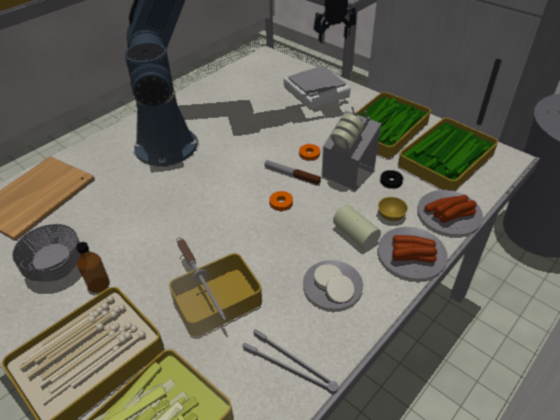

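View pics/side0.png

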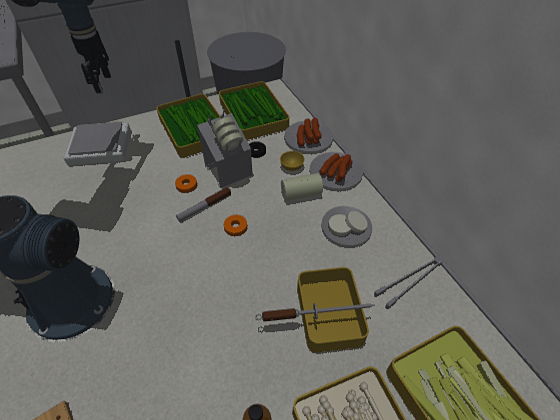

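View pics/wrist0.png

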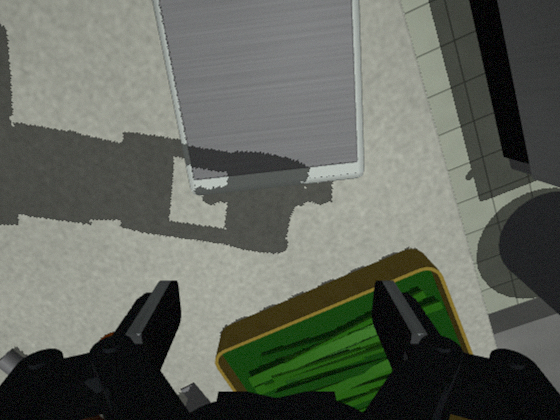

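The only wooden-handled steel tool lying across a tray is the skewer: handle (187,250), tip (225,330) in scene. It could be confused with the corer (292,172) or the tongs (290,360).

The white rings stand in the grey rack at (347,132). Look-alikes are the orange rings (309,152) and (281,200), the black ring (391,180), and the solid slices (333,285).

Next, close crops and range-based points.

```bash
cat > h.py <<'E'
import numpy as np,cv2
from station import manip,snapshot
from scipy.spatial.transform import Rotation as R
def T_tool(st=None):
    st=st or manip.sense(); T=np.eye(4); T[:3,:3]=R.from_quat(st['tool_rot']).as_matrix(); T[:3,3]=st['tcp_pos']; return T
def cloud(s,Tt=None):
    im=s['image']; z=s['range_z'].astype(float); h,w=z.shape
    f=h/2/np.tan(np.radians(float(s['vertical_fov']))/2)
    v,u=np.mgrid[:h,:w]
    P=np.stack([(u-s['cx'])/f*z,-(v-s['cy'])/f*z,-z],-1)
    T=np.linalg.inv(s['extrinsics']) if 'extrinsics' in s else Tt@s['T_tool_cam']
    return P@T[:3,:3].T+T[:3,3]
def proj(s,X,Tt=None):
    h=s['range_z'].shape[0]; f=h/2/np.tan(np.radians(float(s['vertical_fov']))/2)
    T=s['extrinsics'] if 'extrinsics' in s else np.linalg.inv(Tt@s['T_tool_cam'])
    p=np.atleast_2d(X)@T[:3,:3].T+T[:3,3]
    return np.c_[s['cx']+f*p[:,0]/-p[:,2], s['cy']+f*p[:,1]/p[:,2]]
E
python3 - <<'E'
from h import *
for n in ['scene','side']:
    s=dict(np.load(f'pics/{n}0.npz')); P=cloud(s)
    print(n,'counter z', np.median(P[230:240,150:160,2]) if n=='scene' else np.median(P[250:260,150:170,2]))
    for nm,px in dict(scene=dict(handle=(187,250),tip=(225,330),ring=(350,130),slices=(333,285)),side=dict(handle=(280,315),tip=(370,305),ring=(228,130),slices=(345,222)))[n].items():
        u,v=px; print(nm,np.nanmedian(P[v-1:v+2,u-1:u+2].reshape(-1,3),0).round(3))
def crop(n,r,k,o):
    s=dict(np.load(f'pics/{n}0.npz'))['image']; c=s[r[1]:r[3],r[0]:r[2]]; return cv2.resize(c,o,interpolation=cv2.INTER_CUBIC)
a=crop('scene',(160,220,280,340),0,(400,400)); b=crop('scene',(300,90,400,190),0,(400,400))
cv2.imwrite('pics/crop1.png',np.hstack([a,b]))
a=crop('side',(250,250,390,360),0,(400,314)); b=crop('side',(180,100,280,180),0,(400,314))
cv2.imwrite('pics/crop2.png',np.hstack([a,b]))
E
```

```text
scene counter z -0.0017091939422622104
handle [ 0.471 -0.291  0.075]
tip [ 0.667 -0.357 -0.001]
ring [0.565 0.242 0.195]
slices [ 0.79  -0.11   0.034]
side counter z -0.0008893696363304615
handle [ 0.463 -0.297  0.076]
tip [ 0.67  -0.358  0.068]
ring [0.542 0.238 0.204]
slices [ 0.771 -0.091  0.026]
```

View pics/crop1.png

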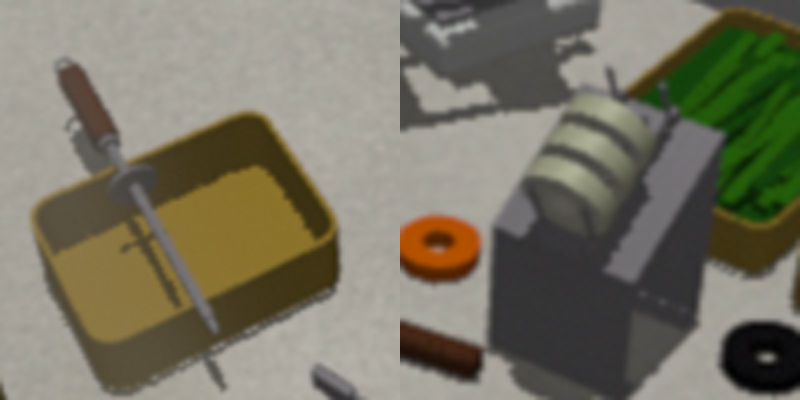

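View pics/crop2.png

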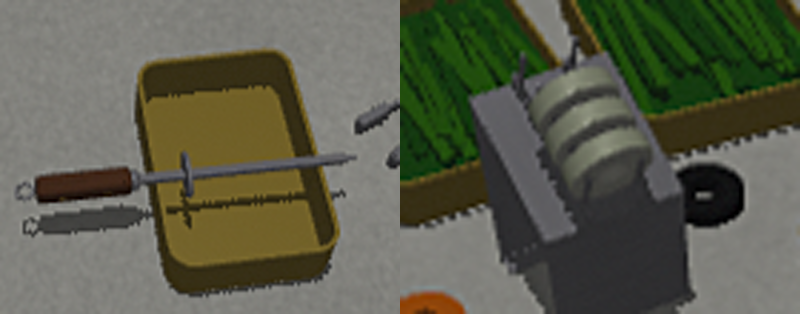

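The crops confirm both choices: the skewer lies handle-left, guard inside the tray, and three pale rings stand in the rack. The fourth pair of prongs, at the high end, is empty. Next I'll get numbers from the range data.

```bash
cat > m1.py <<'E'
from h import *
print('tool axes', R.from_quat(manip.sense()['tool_rot']).as_matrix().round(3).tolist())
for n in ['scene','side']:
    s=dict(np.load(f'pics/{n}0.npz')); P=cloud(s); im=s['image']; hsv=cv2.cvtColor(im,cv2.COLOR_BGR2HSV)
    print('==',n)
    # handle: brownish red near skewer
    m=(P[...,2]>0.05)&(P[...,2]<0.1)&(np.hypot(P[...,0]-.47,P[...,1]+.29)<.09)&(hsv[...,1]>90)&(hsv[...,0]<14)
    q=P[m]; c=np.median(q,0); u=np.linalg.svd(q[:,:2]-q[:,:2].mean(0))[2][0]; u*=np.sign(u[0]); t=(q[:,:2]-q[:,:2].mean(0))@u
    print('handle n',m.sum(),'mean',q.mean(0).round(4),'yaw',np.degrees(np.arctan2(u[1],u[0])).round(2),'len',np.percentile(t,[1,99]).round(4),'ends',(q[:,:2].mean(0)+np.outer(np.percentile(t,[1,99]),u)).round(4).tolist(),'zmax',np.percentile(q[:,2],95).round(4))
    # blade
    m=(P[...,2]>0.058)&(P[...,2]<0.08)&(P[...,0]>.52)&(P[...,0]<.7)&(np.abs(P[...,1]+.33)<.06)&(hsv[...,1]<60)
    q=P[m]; u=np.linalg.svd(q[:,:2]-q[:,:2].mean(0))[2][0]; u*=np.sign(u[0]);t=(q[:,:2]-q[:,:2].mean(0))@u
    print('blade n',m.sum(),'mean',q.mean(0).round(4),'yaw',np.degrees(np.arctan2(u[1],u[0])).round(2),'ends',(q[:,:2].mean(0)+np.outer(np.percentile(t,[0,100]),u)).round(4).tolist())
    # tray rim
    m=(P[...,2]>0.054)&(P[...,2]<0.068)&(P[...,0]>.42)&(P[...,0]<.75)&(np.abs(P[...,1]+.33)<.16)&(hsv[...,1]>60)&(hsv[...,0]>14)&(hsv[...,0]<35)
    q=P[m][:,:2].astype(np.float32); r=cv2.minAreaRect(q); print('tray',m.sum(),r)
    # rings
    m=(P[...,2]>0.12)&(np.hypot(P[...,0]-.56,P[...,1]-.24)<.12)&(hsv[...,1]>18)&(hsv[...,2]>60)&(hsv[...,0]>20)&(hsv[...,0]<50)&(hsv[...,1]<110)
    q=P[m]; print('rings',m.sum(),q.min(0).round(3),q.max(0).round(3),q.mean(0).round(3))
    cv2.imwrite(f'pics/mring_{n}.png',np.hstack([im,np.where(m[...,None],im,0)])[60:220])
    # rack plate: grey, z 0.1..0.18
    m=(P[...,2]>0.10)&(P[...,2]<.18)&(np.hypot(P[...,0]-.56,P[...,1]-.25)<.13)&(hsv[...,1]<40)
    q=P[m]; print('rack',m.sum(),q.min(0).round(3),q.max(0).round(3), cv2.minAreaRect(q[:,:2].astype(np.float32)))
E
python3 m1.py
```

```text
tool axes [[-0.001, 0.402, 0.916], [-0.001, 0.916, -0.402], [-1.0, -0.002, -0.0]]
== scene
handle n 72 mean [ 0.4723 -0.293   0.0748] yaw -21.72 len [-0.0397  0.0282] ends [[0.4354, -0.2783], [0.4984, -0.3034]] zmax 0.0774
blade n 257 mean [ 0.5866 -0.3325  0.0682] yaw -18.38 ends [[0.5192, -0.3101], [0.6792, -0.3633]]
tray 907 ((0.5959509611129761, -0.3494337201118469), (0.278553307056427, 0.32968324422836304), 85.10984802246094)
rings 723 [0.479 0.205 0.129] [0.583 0.344 0.223] [0.553 0.245 0.189]
rack 1267 [0.474 0.21  0.1  ] [0.609 0.358 0.18 ] ((0.5406111478805542, 0.2810927927494049), (0.12484322488307953, 0.1462165266275406), 5.927330493927002)
== side
handle n 284 mean [ 0.4616 -0.2933  0.0733] yaw -17.77 len [-0.0368  0.0378] ends [[0.4266, -0.282], [0.4975, -0.3048]] zmax 0.0777
blade n 260 mean [ 0.5946 -0.3347  0.0679] yaw -17.08 ends [[0.5194, -0.3116], [0.6797, -0.3609]]
tray 928 ((0.5976125001907349, -0.34831398725509644), (0.27972865104675293, 0.32720649242401123), 84.17552947998047)
rings 467 [0.507 0.21  0.13 ] [0.604 0.354 0.224] [0.539 0.245 0.196]
rack 1116 [0.475 0.213 0.1  ] [0.607 0.358 0.18 ] ((0.5412452816963196, 0.2847032845020294), (0.12088386714458466, 0.13975168764591217), 6.146429061889648)
```

```bash
cat > m2.py <<'E'
from h import *
def ransac(q,tol=.002,n=400):
    rng=np.random.default_rng(0);best=None
    for _ in range(n):
        a,b,c=q[rng.choice(len(q),3,replace=False)]; v=np.cross(b-a,c-a); L=np.linalg.norm(v)
        if L<1e-5: continue
        v/=L; i=np.abs((q-a)@v)<tol
        if best is None or i.sum()>best.sum(): best=i
    p=q[best]; c=p.mean(0); v=np.linalg.svd(p-c)[2][2]; return c,v*np.sign(v[2]),best
for n in ['scene','side']:
    s=dict(np.load(f'pics/{n}0.npz')); P=cloud(s); im=s['image']; hsv=cv2.cvtColor(im,cv2.COLOR_BGR2HSV)
    box=(np.hypot(P[...,0]-.55,P[...,1]-.27)<.11)
    m=box&(P[...,2]>.115)&(P[...,2]<.2)&(hsv[...,1]<45)
    q=P[m]; c,v,i=ransac(q); p=q[i]
    print(n,'plate',i.sum(),c.round(4),'tilt',np.degrees(np.arccos(v[2])).round(2),'upslope yaw',np.degrees(np.arctan2(-v[1],-v[0])).round(2))
    yaw=np.arctan2(-v[1],-v[0]); 
    for yw in (yaw,np.radians(96)):
        ex=np.array([np.cos(yw),np.sin(yw)]); ey=np.array([-ex[1],ex[0]])
        print('  yaw',np.degrees(yw).round(1),'x ext',np.percentile(p[:,:2]@ex,[1,99]).round(4),'y ext',np.percentile(p[:,:2]@ey,[1,99]).round(4))
    # front face (vertical)
    m=box&(P[...,2]>.02)&(P[...,2]<.11)&(hsv[...,1]<45)
    q=P[m]; c2,v2,i2=ransac(q); print('  vertical face',i2.sum(),c2.round(4),v2.round(3),'yaw of normal',np.degrees(np.arctan2(v2[1],v2[0])).round(1))
    # rings: >15 mm above plate
    d=(P-c)@v
    m=box&(d>.018)&(hsv[...,1]>18)&(hsv[...,2]>60)
    q=P[m]; yw=np.radians(96); ex=np.array([np.cos(yw),np.sin(yw)]); ey=np.array([-ex[1],ex[0]])
    print('  rings',m.sum(),'h above plate',np.percentile(d[m],[50,99]).round(4),'x',np.percentile(q[:,:2]@ex,[1,99]).round(4),'y',np.percentile(q[:,:2]@ey,[1,99]).round(4))
    # top crest y
    k=d[m]>np.percentile(d[m],85); print('  crest y',np.median(q[k][:,:2]@ey).round(4), 'centre x,y,z',q[k].mean(0).round(4))
E
python3 m2.py
```

```text
scene plate 383 [0.5633 0.2841 0.1402] tilt 25.07 upslope yaw 97.18
  yaw 97.2 x ext [0.1571 0.2784] y ext [-0.6319 -0.5121]
  yaw 96.0 x ext [0.1688 0.2907] y ext [-0.6276 -0.5079]
  vertical face 531 [0.5475 0.2276 0.0659] [ 0.106 -0.994  0.008] yaw of normal -83.9
  rings 719 h above plate [0.0648 0.0804] x [0.15   0.2302] y [-0.603  -0.5389]
  crest y -0.5693 centre x,y,z [0.5475 0.2394 0.2067]
side plate 480 [0.5223 0.2788 0.1402] tilt 24.98 upslope yaw 94.85
  yaw 94.8 x ext [0.1813 0.3019] y ext [-0.6224 -0.5037]
  yaw 96.0 x ext [0.1701 0.2907] y ext [-0.6268 -0.5088]
  vertical face 556 [0.547  0.2301 0.0663] [ 0.114 -0.993  0.004] yaw of normal -83.5
  rings 466 h above plate [0.07   0.0793] x [0.1536 0.232 ] y [-0.5984 -0.5336]
  crest y -0.5661 centre x,y,z [0.5443 0.239  0.2065]
```

```bash
cat > m3.py <<'E'
from h import *
import sys
for n in ['scene','side']:
    s=dict(np.load(f'pics/{n}0.npz')); P=cloud(s); im=s['image']; hsv=cv2.cvtColor(im,cv2.COLOR_BGR2HSV)
    m=(P[...,2]>0.045)&(P[...,2]<0.068)&(np.abs(P[...,0]-.585)<.115)&(np.abs(P[...,1]+.33)<.125)&(hsv[...,1]>70)&(hsv[...,0]>14)&(hsv[...,0]<35)
    nl,lab,st,_=cv2.connectedComponentsWithStats(m.astype(np.uint8),connectivity=8)
    print(n,[(int(a[4]),a[:4].tolist()) for a in st[1:] if a[4]>20])
    m=m&(P[...,2]>0.056); q=P[m][:,:2]
    r=cv2.minAreaRect(q.astype(np.float32)); print(r)
    w=im.copy(); w[m]=(0,0,255); cv2.imwrite(f'pics/tray_{n}.png',w[220:360,150:400] if n=='scene' else w[240:370,240:400])
    for yw in np.radians([-19,-17.5,-16,-14.5,-13]):
        ex=np.array([np.cos(yw),np.sin(yw)]); ey=np.array([-ex[1],ex[0]]); 
        print(np.degrees(yw).round(1),'x',np.percentile(q@ex,[0,1,99,100]).round(4),'y',np.percentile(q@ey,[0,1,99,100]).round(4))
E
python3 m3.py
```

```text
scene [(559, [198, 253, 63, 59]), (416, [169, 270, 50, 57])]
((0.5928028225898743, -0.31296586990356445), (0.19133485853672028, 0.14497233927249908), 72.47261047363281)
-19.0 x [0.5898 0.591  0.7348 0.7363] y [-0.1993 -0.1985 -0.0081 -0.0066]
-17.5 x [0.587  0.5887 0.7308 0.732 ] y [-0.2159 -0.2156 -0.0257 -0.0246]
-16.0 x [0.5826 0.5845 0.7283 0.7301] y [-0.2342 -0.2336 -0.0428 -0.0422]
-14.5 x [0.5779 0.5792 0.726  0.7278] y [-0.2525 -0.2515 -0.0594 -0.0584]
-13.0 x [0.5725 0.5736 0.7233 0.7251] y [-0.2707 -0.2695 -0.0757 -0.0745]
side [(421, [298, 267, 63, 43]), (420, [304, 308, 65, 38])]
((0.5716751217842102, -0.30453482270240784), (0.19232918322086334, 0.18467599153518677), 72.60826110839844)
-19.0 x [0.5482 0.5901 0.7325 0.7332] y [-0.1984 -0.1976 -0.0065 -0.0039]
-17.5 x [0.5445 0.5883 0.7286 0.7292] y [-0.2146 -0.2141 -0.0241 -0.0222]
-16.0 x [0.5405 0.5836 0.7259 0.7273] y [-0.2327 -0.232  -0.0413 -0.0399]
-14.5 x [0.536  0.5781 0.7236 0.7252] y [-0.251  -0.2501 -0.0578 -0.0567]
-13.0 x [0.5313 0.572  0.7208 0.7227] y [-0.2692 -0.268  -0.074  -0.0729]
```

```bash
cat > plan.py <<'E'
from h import *
def plan(wps,n,turn=0):
    # wps: list of xyz targets; n rows per leg; prints rows in tool axes (tx,ty,tz,yaw)
    T=T_tool(); Rm=T[:3,:3]; p=T[:3,3]; N=sum(n); k=0
    for w,m in zip(wps,n):
        st=(np.array(w)-p)/m
        for _ in range(m):
            d=Rm.T@st; print([*d.round(4).tolist(), round(turn/N,4)], end=',' if (k+1)%5 else '\n'); k+=1
            Rm=Rm@R.from_rotvec([turn/N,0,0]).as_matrix()
        p=np.array(w)
    print()
E
python3 -c "
from plan import *
plan([(.40,.10,.24),(.481,-.299,.15)],[11,10],3.033)"
```

```text
[-0.0008, -0.0338, 0.0297, 0.1444],[-0.0008, -0.0292, 0.0342, 0.1444],[-0.0008, -0.024, 0.0381, 0.1444],[-0.0008, -0.0183, 0.0411, 0.1444],[-0.0008, -0.0121, 0.0433, 0.1444]
[-0.0008, -0.0058, 0.0446, 0.1444],[-0.0008, 0.0007, 0.045, 0.1444],[-0.0008, 0.0072, 0.0444, 0.1444],[-0.0008, 0.0135, 0.0429, 0.1444],[-0.0008, 0.0195, 0.0405, 0.1444]
[-0.0008, 0.0251, 0.0373, 0.1444],[0.009, 0.0241, 0.0328, 0.1444],[0.009, 0.0285, 0.029, 0.1444],[0.009, 0.0324, 0.0246, 0.1444],[0.009, 0.0356, 0.0197, 0.1444]
[0.009, 0.0381, 0.0144, 0.1444],[0.009, 0.0398, 0.0087, 0.1444],[0.009, 0.0406, 0.0029, 0.1444],[0.009, 0.0406, -0.0029, 0.1444],[0.009, 0.0397, -0.0088, 0.1444]
[0.009, 0.0381, -0.0144, 0.1444],
```

```bash
python3 -m crank '[[0.0854,-0.001,-0.034,0.03,0.144],[0.0854,-0.001,-0.029,0.034,0.144],[0.0854,-0.001,-0.024,0.038,0.144],[0.0854,-0.001,-0.018,0.041,0.144],[0.0854,-0.001,-0.012,0.043,0.144]]' 20
python3 -m crank '[[0.0854,-0.001,-0.006,0.045,0.144],[0.0854,-0.001,0.001,0.045,0.144],[0.0854,-0.001,0.007,0.044,0.144],[0.0854,-0.001,0.013,0.043,0.144],[0.0854,-0.001,0.019,0.040,0.144]]'
python3 -c "
from plan import *
plan([(.481,-.299,.15)],[11],1.59)"
```

```text
t: 0.65
tcp_pos: [0.3195, 0.3567, 0.2362]
tool_rot: [0.381, 0.595, -0.381, 0.596]
force: [0.2, -1.4, 0.0]
finger_gap: 0.998
t: 1.15
tcp_pos: [0.387, 0.1429, 0.2414]
tool_rot: [0.567, 0.423, -0.567, 0.423]
force: [1.4, 0.4, 0.5]
finger_gap: 1.0
[0.0083, 0.0196, 0.0361, 0.1445],[0.0083, 0.0246, 0.0329, 0.1445],[0.0083, 0.0291, 0.029, 0.1445],[0.0083, 0.033, 0.0245, 0.1445],[0.0083, 0.0362, 0.0195, 0.1445]
[0.0083, 0.0386, 0.0141, 0.1445],[0.0083, 0.0402, 0.0084, 0.1445],[0.0083, 0.041, 0.0025, 0.1445],[0.0083, 0.0409, -0.0034, 0.1445],[0.0083, 0.04, -0.0093, 0.1445]
[0.0083, 0.0383, -0.015, 0.1445],
```

```bash
python3 -m crank '[[0.0854,0.008,0.02,0.036,0.144],[0.0854,0.008,0.025,0.033,0.144],[0.0854,0.008,0.029,0.029,0.144],[0.0854,0.008,0.033,0.024,0.144],[0.0854,0.008,0.036,0.019,0.144]]'
python3 -m crank '[[0.0854,0.008,0.039,0.014,0.144],[0.0854,0.008,0.040,0.008,0.144],[0.0854,0.008,0.041,0.002,0.144],[0.0854,0.008,0.041,-0.003,0.144],[0.0854,0,0.02,-0.005,0.1]]'
python3 -m crank '[[0.0854,0,0,0,0],[0.0854,0,0,0,0]]'
cat > chk.py <<'E'
from h import *
import sys
def pose():
    st=manip.sense(); M=T_tool(st); z=M[:3,2]; print('t',round(st['t'],2),'tcp',st['tcp_pos'].round(4),'toolz yaw',np.degrees(np.arctan2(z[1],z[0])).round(2),'F',st['force'].round(1),'gap',round(st['finger_gap'],3), 'q',st['q'].round(2)); return st,M
if __name__=='__main__':
    st,M=pose()
    if len(sys.argv)>1:
        w=np.array(eval(sys.argv[1])); y=eval(sys.argv[2]); print('to go (tool axes)',(M[:3,:3].T@(w-M[:3,3])).round(4),'turn',np.round((np.arctan2(M[1,2],M[0,2])-np.radians(y)+np.pi)%(2*np.pi)-np.pi,4))
E
python3 chk.py '(.481,-.299,.15)' 162.5
```

```text
t: 1.65
tcp_pos: [0.4322, -0.0571, 0.201]
tool_rot: [0.679, 0.196, -0.679, 0.196]
force: [-0.1, 0.6, 0.6]
finger_gap: 0.999
t: 2.15
tcp_pos: [0.4737, -0.2392, 0.1682]
tool_rot: [0.706, -0.041, -0.706, -0.041]
force: [-0.3, -0.3, -0.1]
finger_gap: 1.004
t: 2.35
tcp_pos: [0.4726, -0.2353, 0.1689]
tool_rot: [-0.706, 0.038, 0.707, 0.038]
force: [-0.8, 0.6, 0.0]
finger_gap: 0.995
t 2.35 tcp [ 0.4726 -0.2353  0.1689] toolz yaw 173.84 F [-0.8  0.6  0. ] gap 0.995 q [-0.67  0.49  1.74  0.    0.92  1.  ]
to go (tool axes) [ 0.0188  0.0625 -0.0152] turn 0.1979
```

```bash
python3 -m crank '[[0.0854,0.009,0.031,-0.006,0.1],[0.0854,0.009,0.031,-0.006,0.098],[0.0854,0,0,0,0],[0.0854,0,0,0,0]]'
python3 - <<'E'
from chk import *
st,M=pose(); s=snapshot('wrist'); cv2.imwrite('pics/w1.png',s['image'])
G=np.array([.481,-.299,.0655]); print('to go',(M[:3,:3].T@(G-[0,0,.0187]-M[:3,3])).round(4))
P=cloud(s,M); hsv=cv2.cvtColor(s['image'],cv2.COLOR_BGR2HSV)
m=(P[...,2]>.055)&(P[...,2]<.09)&(np.hypot(P[...,0]-.47,P[...,1]+.29)<.09)&(hsv[...,1]>90)&((hsv[...,0]<14)|(hsv[...,0]>170))
q=P[m][:,:2]; print(m.sum(), cv2.minAreaRect(q.astype(np.float32)) if m.sum()>5 else '', P[m].max(0) if m.sum() else '')
E
```

```text
t: 2.75
tcp_pos: [0.4747, -0.2972, 0.1511]
tool_rot: [-0.698, 0.107, 0.7, 0.108]
force: [0.2, 0.2, 0.0]
finger_gap: 1.0
t 2.75 tcp [ 0.4747 -0.2972  0.1511] toolz yaw 162.56 F [0.2 0.2 0. ] gap 1.0 q [-0.76  0.55  1.67  0.    0.92  1.12]
to go [ 0.1043 -0.     -0.0068]
2115 ((0.4646352529525757, -0.28863072395324707), (0.019216079264879227, 0.07769572734832764), 71.51057434082031) [ 0.50368428 -0.26920908  0.07856758]
```

View pics/w1.png

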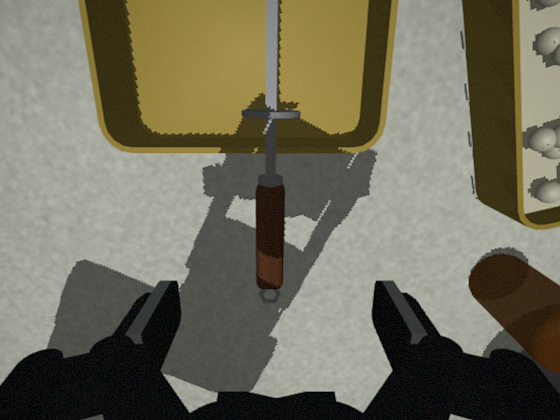

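```bash
python3 - <<'E'
from chk import *
st,M=pose(); s=snapshot('wrist'); P=cloud(s,M); Q=(P-M[:3,3])@M[:3,:3]
hsv=cv2.cvtColor(s['image'],cv2.COLOR_BGR2HSV)
m=(P[...,2]>.072)&(P[...,2]<.09)&(np.hypot(P[...,0]-.47,P[...,1]+.29)<.09)&(hsv[...,1]>90)&((hsv[...,0]<14)|(hsv[...,0]>170))
q=Q[m]; print('handle top in tool: x',np.median(q[:,0]).round(4),'y',np.percentile(q[:,1],[1,50,99]).round(4),'z',np.percentile(q[:,2],[1,99]).round(4))
for v in (200,230,270,120,60):
    r=m[v] ; 
    if r.any(): print(v,Q[v][r][:,1].mean().round(4),Q[v][r][:,2].mean().round(4))
b=P[240:300,480:540].reshape(-1,3); print('bottle-ish',np.median(b,0), b[b[:,2]>.03].min(0),b[b[:,2]>.03].max(0))
s=snapshot('side'); P=cloud(s)
E
```

```text
t 2.8 tcp [ 0.4747 -0.2967  0.1513] toolz yaw 162.59 F [ 0.  -0.8 -0.2] gap 0.997 q [-0.76  0.55  1.67  0.    0.92  1.12]
handle top in tool: x 0.0748 y [-0.0138 -0.0046  0.005 ] z [-0.0261  0.0491]
200 -0.004 -0.0178
230 -0.0053 0.0039
270 -0.0052 0.035
bottle-ish [ 0.35575687 -0.47092027  0.02524353] [ 0.33279386 -0.4963887   0.03002432] [ 0.5554791  -0.32189691  0.29413388]
```

The wrist view shows the handle centred at (270,235), 4–5 mm toward tool −y, with its front end at (270,185). I'll correct for that and descend.

```bash
python3 -m crank '[[0.0854,0.025,-0.004,-0.008,0],[0.0854,0.03,0,0,0],[0.0854,0.03,0,0,0],[0.0854,0.019,0,0,0],[0.0854,0,0,0,0]]' 30
python3 -m crank '[[0.0,0,0,0,0],[0.0,0,0,0,0],[0.0,0,0,0,0],[0,0,0,0,0],[0,0,0,0,0]]' 30
python3 - <<'E'
from chk import *
pose(); s=snapshot('side'); c=s['image'][230:370,220:420]; cv2.imwrite('pics/s1.png',cv2.resize(c,None,fx=4,fy=4,interpolation=cv2.INTER_CUBIC))
E
```

```text
t: 3.4
tcp_pos: [0.4826, -0.2947, 0.0452]
tool_rot: [-0.697, 0.106, 0.701, 0.108]
force: [-0.2, 0.5, 0.2]
finger_gap: 0.999
t: 3.9
tcp_pos: [0.4845, -0.2977, 0.0482]
tool_rot: [0.699, -0.108, -0.698, -0.108]
force: [0.1, -0.6, 4.5]
finger_gap: 0.229
t 3.9 tcp [ 0.4845 -0.2977  0.0482] toolz yaw 162.45 F [ 0.1 -0.6  4.5] gap 0.229 q [-0.75  0.72  1.71  0.    0.71  1.13]
```

View pics/s1.png

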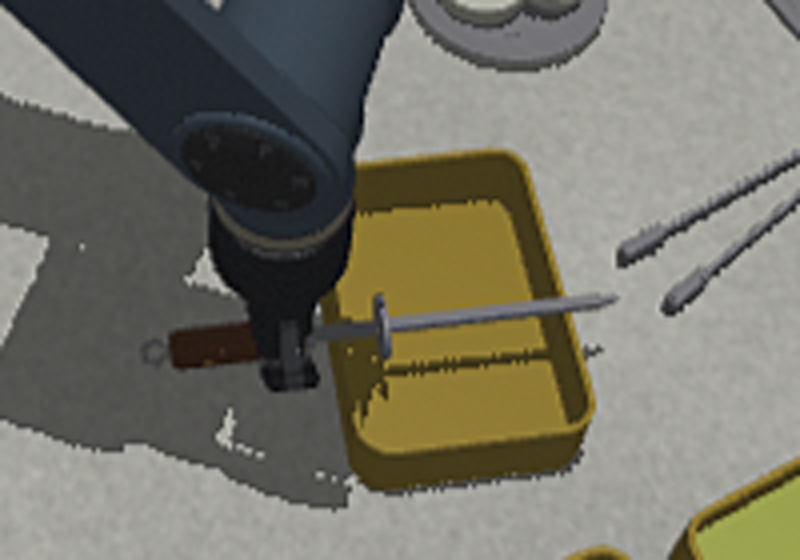

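The skewer is gripped on the handle. Now I'll pivot it tip-up in the jaws over the near rim, using a light grip.

```bash
python3 -m crank '[[0.0,0.004,0,0,0],[0.0,0.004,0,-0.0005,0],[0.0,0.003,0,-0.0005,0],[0,0.003,0,-0.0005,0],[0,0,0,0,0]]' 20
cat > sk.py <<'E'
from chk import *
def blade(M,names=('scene','side'),maxr=.25,tag=None,snaps=None):
    """fit the blade ahead of the gripper: steel pixels near the vertical plane through the tool axis"""
    g=M[:3,3]-M[:3,0]*.0187; tip=-M[:3,2]; lat=M[:3,1]; out=[]
    for n in names:
        s=(snaps or {}).get(n) or snapshot(n); P=cloud(s); hsv=cv2.cvtColor(s['image'],cv2.COLOR_BGR2HSV)
        if tag: cv2.imwrite(f'pics/{tag}_{n}.png',s['image'])
        d=P-g; a=d@tip; l=d@lat; h=d[...,2]
        m=(a>.075)&(a<maxr)&(np.abs(l)<.02)&(hsv[...,1]<70)&(np.abs(h)<a*.75+.02)&(P[...,2]>.066)
        A,H,L=a[m],h[m],l[m]
        if len(A)<15: print(n,'few',len(A)); continue
        k=np.ones(len(A),bool)
        for _ in range(8):
            p=np.polyfit(A[k],H[k],1); r=H-np.polyval(p,A); k=np.abs(r)<max(.004,2*np.median(np.abs(r[k])))
        pl=np.polyfit(A[k],L[k],1)
        i=np.argmax(np.where(k,A,-1)); 
        print(n,'n',k.sum(),'pitch',np.degrees(np.arctan(p[0])).round(2),'h at grip',p[1].round(4),'yaw dev',np.degrees(np.arctan(pl[0])).round(2),'lat at .1',np.polyval(pl,.1).round(4),'a range',A[k].min().round(4),A[k].max().round(4),'tip h',H[i].round(4),'l',L[i].round(4))
    return
if __name__=='__main__':
    st,M=pose(); blade(M,tag=sys.argv[1] if len(sys.argv)>1 else None)
E
python3 sk.py b1
```

```text
t: 4.45
tcp_pos: [0.4854, -0.2979, 0.0346]
tool_rot: [0.699, -0.108, -0.699, -0.108]
force: [-3.8, 2.1, 9.2]
finger_gap: 0.227
t 4.45 tcp [ 0.4854 -0.2979  0.0346] toolz yaw 162.47 F [-3.8  2.1  9.2] gap 0.227 q [-0.75  0.74  1.71 -0.    0.69  1.13]
scene n 116 pitch 16.56 h at grip 0.0034 yaw dev -0.23 lat at .1 0.0033 a range 0.0761 0.1967 tip h 0.0609 l 0.0018
side n 175 pitch 16.73 h at grip 0.0034 yaw dev -0.33 lat at .1 0.0019 a range 0.0756 0.198 tip h 0.059 l 0.0007
```

```bash
python3 -m crank '[[0.0,0.003,0,-0.001,0],[0.0,0.003,0,-0.001,0],[0,0,0,0,0]]' 20
python3 sk.py b2
```

```text
t: 4.85
tcp_pos: [0.4869, -0.2984, 0.0287]
tool_rot: [-0.699, 0.108, 0.699, 0.108]
force: [-4.3, 1.5, 9.9]
finger_gap: 0.228
t 4.85 tcp [ 0.4869 -0.2984  0.0287] toolz yaw 162.46 F [-4.3  1.5  9.9] gap 0.228 q [-0.75  0.76  1.71 -0.    0.68  1.13]
scene n 94 pitch 24.38 h at grip 0.0045 yaw dev 0.13 lat at .1 0.0032 a range 0.0755 0.1875 tip h 0.088 l 0.003
side n 172 pitch 24.95 h at grip 0.0032 yaw dev -0.0 lat at .1 0.0015 a range 0.0753 0.1871 tip h 0.0865 l 0.001
```

Both views give a pitch of about 24.7°. I'll clamp hard, lift, and recheck.

```bash
python3 -m crank '[[0.0,0,0,0,0],[0.0,0,0,0,0],[0,0,0,0,0],[0,-0.01,0,0,0],[0,-0.02,0,0,0]]' 120
python3 -m crank '[[0.0,-0.04,0,0,0],[0.0,-0.04,0,0,0],[0,-0.04,0,0,0],[0,-0.02,0,0,0],[0,0,0,0,0]]' 120
python3 sk.py b3
```

```text
t: 5.45
tcp_pos: [0.4863, -0.2975, 0.0565]
tool_rot: [-0.698, 0.107, 0.7, 0.109]
force: [-0.1, -0.3, -1.4]
finger_gap: 0.219
t: 5.95
tcp_pos: [0.4891, -0.2998, 0.2008]
tool_rot: [0.701, -0.109, -0.697, -0.106]
force: [0.4, -0.4, -2.7]
finger_gap: 0.217
t 5.95 tcp [ 0.4891 -0.2998  0.2008] toolz yaw 162.46 F [ 0.4 -0.4 -2.7] gap 0.217 q [-0.74  0.49  1.6   0.    1.04  1.13]
scene n 105 pitch 24.48 h at grip 0.0034 yaw dev -0.17 lat at .1 0.0035 a range 0.0774 0.1869 tip h 0.087 l 0.0025
side n 250 pitch 23.96 h at grip 0.0032 yaw dev 0.33 lat at .1 0.0008 a range 0.0757 0.1871 tip h 0.083 l -0.0009
```

```bash
python3 - <<'E'
from h import *
s=dict(np.load('pics/scene0.npz')); P=cloud(s)
for n,(u,v) in dict(radish=(357,228),rad_l=(338,212),rad_r=(377,245),orange1=(275,200),orange2=(302,152),corer_a=(266,164),corer_b=(318,180),dish=(381,207),sausplate=(413,250),slices=(305,285),black=(383,181)).items(): print(n,np.median(P[v-1:v+2,u-1:u+2].reshape(-1,3),0).round(3))
E
```

```text
radish [0.734 0.062 0.059]
rad_l [0.66  0.078 0.058]
rad_r [ 0.782  0.093 -0.001]
orange1 [0.467 0.032 0.015]
orange2 [0.379 0.256 0.014]
corer_a [0.333 0.135 0.016]
corer_b [0.508 0.181 0.02 ]
dish [0.714 0.213 0.014]
sausplate [0.881 0.101 0.051]
slices [ 0.728 -0.14   0.01 ]
black [0.656 0.308 0.015]
```

```bash
python3 -c "
from plan import *
plan([(.5706,.0031,.18)],[14],-1.981)"
```

```text
[0.0012, -0.0223, 0.0008, -0.1415],[0.0012, -0.0222, -0.0024, -0.1415],[0.0012, -0.0216, -0.0055, -0.1415],[0.0012, -0.0207, -0.0085, -0.1415],[0.0012, -0.0192, -0.0113, -0.1415]
[0.0012, -0.0175, -0.0139, -0.1415],[0.0012, -0.0153, -0.0162, -0.1415],[0.0012, -0.0129, -0.0182, -0.1415],[0.0012, -0.0102, -0.0199, -0.1415],[0.0012, -0.0073, -0.0211, -0.1415]
[0.0012, -0.0042, -0.0219, -0.1415],[0.0012, -0.0011, -0.0223, -0.1415],[0.0012, 0.002, -0.0222, -0.1415],[0.0012, 0.0052, -0.0217, -0.1415],
```

```bash
python3 -m crank '[[0,0.001,-0.022,0.001,-0.14],[0,0.001,-0.022,-0.002,-0.14],[0,0.001,-0.022,-0.006,-0.14],[0,0.001,-0.021,-0.009,-0.14],[0,0.001,-0.019,-0.011,-0.14]]'
python3 -m crank '[[0,0.001,-0.017,-0.014,-0.14],[0,0.001,-0.015,-0.016,-0.14],[0,0.001,-0.013,-0.018,-0.14],[0,0.001,-0.010,-0.020,-0.14],[0,0.001,-0.007,-0.021,-0.14]]'
python3 -m crank '[[0,0.001,-0.004,-0.022,-0.14],[0,0.001,-0.001,-0.022,-0.14],[0,0.001,0.002,-0.022,-0.12],[0,0,0,0,0],[0,0,0,0,0]]'
python3 chk.py '(.5706,.0031,.18)' -84
```

```text
t: 6.55
tcp_pos: [0.5165, -0.1892, 0.1896]
tool_rot: [-0.692, -0.142, 0.694, -0.139]
force: [0.9, 0.1, -0.9]
finger_gap: 0.221
t: 7.05
tcp_pos: [0.5478, -0.0834, 0.1846]
tool_rot: [-0.602, -0.371, 0.604, -0.368]
force: [0.1, 0.5, -0.9]
finger_gap: 0.22
t: 7.55
tcp_pos: [0.5671, -0.0208, 0.1823]
tool_rot: [-0.518, -0.481, 0.52, -0.479]
force: [0.8, -0.8, -1.5]
finger_gap: 0.215
t 7.55 tcp [ 0.5671 -0.0208  0.1823] toolz yaw -94.43 F [ 0.8 -0.8 -1.5] gap 0.215 q [-0.23  0.51  1.63 -0.    1.01 -0.16]
to go (tool axes) [ 0.0023  0.0016 -0.0241] turn -0.182
```

```bash
python3 -m crank '[[0,0.02,0,-0.006,-0.092],[0,0.03,0.001,-0.006,-0.09],[0,0.03,0,-0.004,0],[0,0.02,0,0,0],[0,0,0,0,0]]'
python3 -m crank '[[0,0,0,0,0]]'
python3 sk.py b4; python3 chk.py '(.5706,.0031,.042)' -84
python3 -c "
import cv2,numpy as np
a=cv2.imread('pics/b4_scene.png')[80:280,220:480];b=cv2.imread('pics/b4_side.png')[80:280,120:380]
cv2.imwrite('pics/b4.png',cv2.resize(np.vstack([a,b]),(520,800))[:, :]) if 0 else cv2.imwrite('pics/b4.png',cv2.resize(np.hstack([a,b]),(800,308)))"
```

```text
t: 8.05
tcp_pos: [0.5663, -0.0058, 0.0808]
tool_rot: [0.472, 0.527, -0.475, 0.523]
force: [0.4, -1.1, -1.3]
finger_gap: 0.213
t: 8.15
tcp_pos: [0.569, -0.0061, 0.0839]
tool_rot: [0.473, 0.525, -0.474, 0.525]
force: [0.1, -0.7, -1.1]
finger_gap: 0.216
t 8.15 tcp [ 0.569  -0.0061  0.0839] toolz yaw -84.09 F [ 0.1 -0.7 -1.1] gap 0.216 q [-0.21  0.66  1.69 -0.    0.79 -0.31]
scene n 448 pitch 2.34 h at grip 0.0537 yaw dev 0.29 lat at .1 -0.0013 a range 0.0758 0.2497 tip h 0.0975 l 0.0192
side n 417 pitch -7.56 h at grip 0.0791 yaw dev 0.11 lat at .1 -0.0018 a range 0.0801 0.2497 tip h 0.0883 l -0.0038
t 8.25 tcp [ 0.5702 -0.006   0.0853] toolz yaw -84.05 F [ 0.1  0.4 -1.1] gap 0.21 q [-0.21  0.66  1.69 -0.    0.79 -0.31]
to go (tool axes) [ 0.0433  0.0013 -0.009 ] turn -0.0009
```

View pics/b4.png

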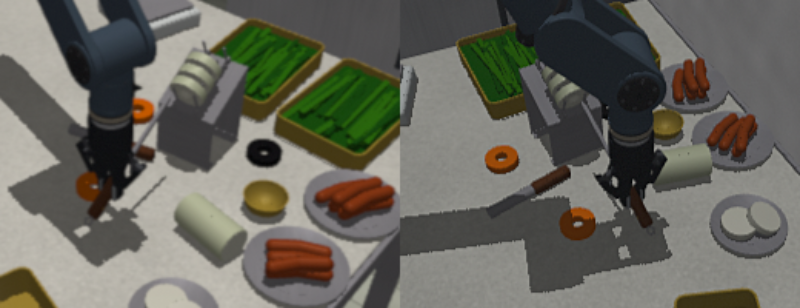

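```bash
sed -i 's/(np.abs(h)<a\*.75+.02)&(P/(np.abs(h-a*np.tan(np.radians(PIT)))<.018)\&(P/; s/^from chk import \*/from chk import *\nPIT=24.2/' sk.py
sed -i "s/P=cloud(s); hsv/P=cloud(s,M); hsv/" sk.py
python3 - <<'E'
from sk import *
st,M=pose(); blade(M,names=('scene','side','wrist'),maxr=.195,tag='b5')
E
```

```text
t 8.25 tcp [ 0.5702 -0.006   0.0853] toolz yaw -84.05 F [ 0.1  0.4 -1.1] gap 0.21 q [-0.21  0.66  1.69 -0.    0.79 -0.31]
scene n 104 pitch 23.44 h at grip 0.0052 yaw dev -0.4 lat at .1 -0.0011 a range 0.0752 0.1853 tip h 0.0848 l -0.0027
side n 96 pitch 24.23 h at grip 0.0033 yaw dev 0.63 lat at .1 -0.0019 a range 0.0816 0.1871 tip h 0.0842 l 0.0001
wrist n 4491 pitch 24.15 h at grip 0.005 yaw dev 0.13 lat at .1 -0.0002 a range 0.075 0.1023 tip h 0.0489 l -0.0035
```

View pics/b5_wrist.png

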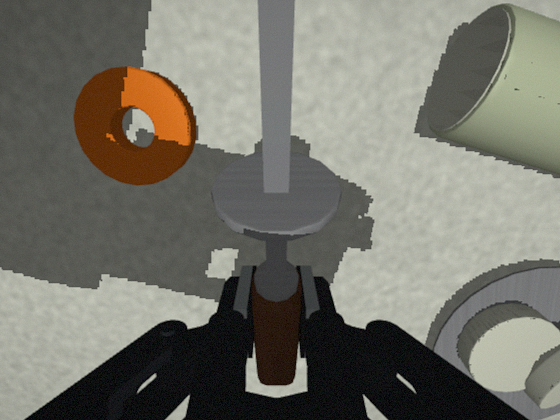

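```bash
python3 chk.py '(.572,-.0048,.040)' -84; python3 -m crank '[[0,0.02,0.001,-0.001,0],[0,0.02,0.001,0,0],[0,0.005,0,0,0],[0,0,0,0,0],[0,0,0,0,0]]'; python3 chk.py '(.572,-.0048,.040)' -84;
```

```text
t 8.4 tcp [ 0.5701 -0.0056  0.0855] toolz yaw -84.01 F [-0.5 -0.2 -1.5] gap 0.212 q [-0.21  0.66  1.69 -0.    0.79 -0.31]
to go (tool axes) [ 0.0456  0.0018 -0.0006] turn -0.0001
t: 8.9
tcp_pos: [0.5717, -0.0041, 0.0401]
tool_rot: [0.473, 0.525, -0.473, 0.526]
force: [-1.1, -0.1, -1.1]
finger_gap: 0.215
t 8.9 tcp [ 0.5717 -0.0041  0.0401] toolz yaw -83.99 F [-1.1 -0.1 -1.1] gap 0.215 q [-0.2   0.74  1.7   0.    0.7  -0.31]
to go (tool axes) [0.0001 0.0002 0.0008] turn 0.0003
```

```bash
python3 -m crank '[[0,-0.0045,0,-0.010,0],[0,-0.0045,0,-0.010,0],[0,-0.0045,0,-0.010,0],[0,0,0,0,0],[0,0,0,0,0]]'; python3 - <<'E'
from sk import *
st,M=pose(); S={n:snapshot(n) for n in('scene','side','wrist')}
blade(M,names=('scene','side'),maxr=.195,snaps=S)
g=M[:3,3]-M[:3,0]*.0187; u=np.array([-.0947,.9013,.4226]); ex=-M[:3,2]; d=ex*.9128+np.array([0,0,.4083])
L0=np.array([.5465,.2324,.165])
imgs=[]
for n,(x0,y0) in dict(scene=(300,90),side=(180,100)).items():
    s=S[n]; im=cv2.resize(s['image'][y0:y0+100,x0:x0+100],(400,400),interpolation=cv2.INTER_CUBIC)
    for X,c in [(g+d*.208,(0,0,255)),(L0,(0,255,0)),(L0+.028*u,(0,255,0)),(L0+.056*u,(0,255,0))]:
        p=(proj(s,X)[0]-[x0,y0])*4; cv2.circle(im,tuple(int(v) for v in p),4,c,1)
    imgs.append(im)
cv2.imwrite('pics/ins1.png',np.hstack(imgs)); cv2.imwrite('pics/ins1w.png',S['wrist']['image'])
tip=g+d*.208; print('tip',tip.round(4),'rel L0 along',((tip-L0)@u).round(4),'off',((tip-L0)-u*((tip-L0)@u)).round(4))
E
```

```text
t: 9.4
tcp_pos: [0.5682, 0.0265, 0.0533]
tool_rot: [0.473, 0.526, -0.473, 0.526]
force: [0.4, 0.1, -1.7]
finger_gap: 0.212
t 9.4 tcp [0.5682 0.0265 0.0533] toolz yaw -83.9 F [ 0.4  0.1 -1.7] gap 0.212 q [-0.15  0.71  1.71 -0.    0.72 -0.26]
scene n 103 pitch 23.86 h at grip 0.0041 yaw dev -0.88 lat at .1 -0.0012 a range 0.0753 0.1949 tip h 0.0933 l -0.0153
side n 84 pitch 23.82 h at grip 0.0043 yaw dev -0.49 lat at .1 -0.0015 a range 0.0838 0.1947 tip h 0.088 l -0.0198
tip [0.548  0.2153 0.1569] rel L0 along -0.019 off [-0.0003  0.     -0.0001]
```

View pics/ins1.png

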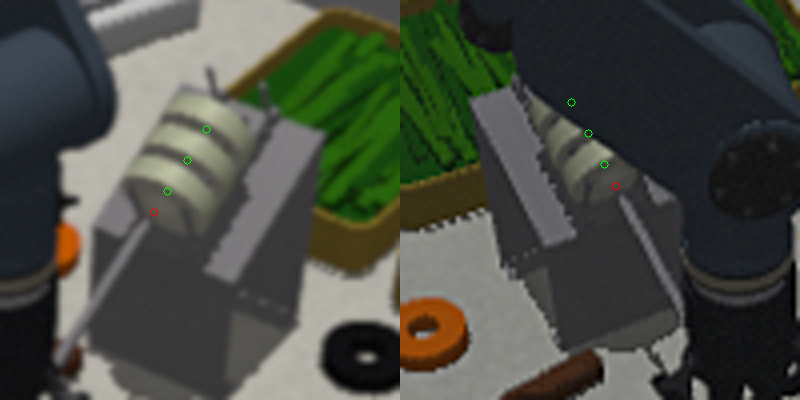

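View pics/ins1w.png

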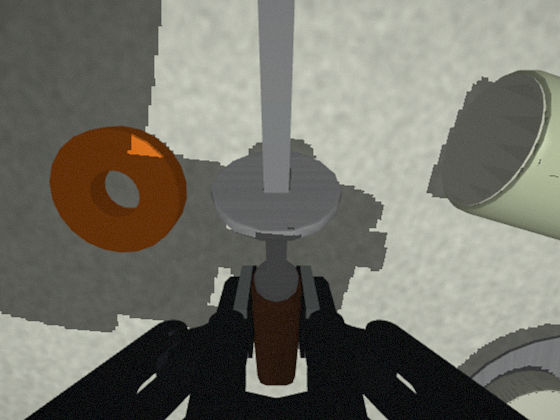

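Tip and hole line agree in both views: the tip at (148,218) in the scene crop is just short of ring 0's face centre, about (160,203). I'll feed it in, watching the force.

```bash
python3 -m crank '[[0,-0.0041,0,-0.0091,0],[0,-0.0041,0,-0.0091,0],[0,0,0,0,0]]'; python3 -m crank '[[0,-0.0041,0,-0.0091,0],[0,-0.0041,0,-0.0091,0],[0,0,0,0,0]]'; python3 - <<'E'
from sk import *
st,M=pose(); S={n:snapshot(n) for n in('scene','side')}
imgs=[cv2.resize(S[n]['image'][y0:y0+100,x0:x0+100],(400,400),interpolation=cv2.INTER_CUBIC) for n,(x0,y0) in dict(scene=(300,90),side=(180,100)).items()]
cv2.imwrite('pics/ins2.png',np.hstack(imgs))
E
python3 chk.py '(.558,.1314,.1013)' -84
```

```text
t: 9.85
tcp_pos: [0.566, 0.0453, 0.0616]
tool_rot: [0.473, 0.526, -0.473, 0.526]
force: [-0.3, -0.3, -1.6]
finger_gap: 0.215
t: 10.15
tcp_pos: [0.5642, 0.0634, 0.0699]
tool_rot: [0.473, 0.526, -0.472, 0.526]
force: [0.3, -0.6, -1.4]
finger_gap: 0.217
t 10.15 tcp [0.5642 0.0634 0.0699] toolz yaw -83.89 F [ 0.3 -0.6 -1.4] gap 0.217 q [-0.08  0.68  1.7   0.    0.75 -0.19]
t 10.25 tcp [0.5643 0.0625 0.0694] toolz yaw -83.93 F [ 0.3  0.6 -1.6] gap 0.214 q [-0.09  0.68  1.7  -0.    0.75 -0.19]
to go (tool axes) [-0.0319  0.0011 -0.0692] turn 0.0013
```

View pics/ins2.png

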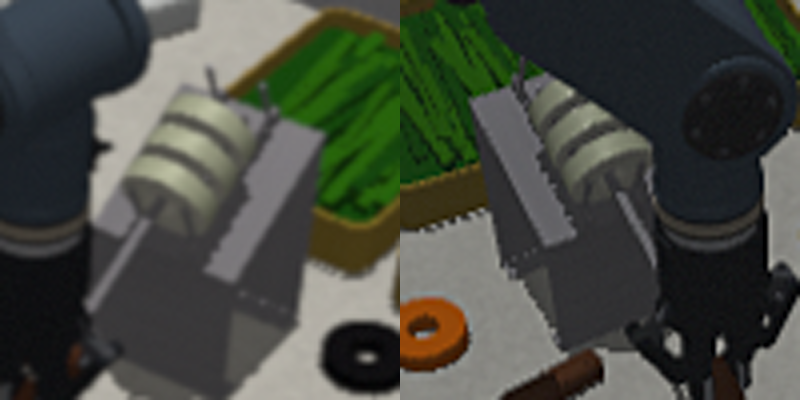

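The blade has entered ring 0 with no force. Continuing.

```bash
python3 -m crank '[[0,-0.0052,0.0005,-0.0115,0],[0,-0.0052,0.0005,-0.0115,0],[0,-0.0052,0,-0.0115,0],[0,0,0,0,0]]'; python3 -m crank '[[0,-0.0052,0,-0.0115,0],[0,-0.0052,0,-0.0115,0],[0,-0.006,0,-0.0115,0],[0,0,0,0,0],[0,0,0,0,0]]'; python3 - <<'E'
from sk import *
st,M=pose(); S={n:snapshot(n) for n in('scene','side','wrist')}
imgs=[cv2.resize(S[n]['image'][y0:y0+100,x0:x0+100],(400,400),interpolation=cv2.INTER_CUBIC) for n,(x0,y0) in dict(scene=(300,90),side=(180,100)).items()]
cv2.imwrite('pics/ins3.png',np.hstack(imgs)); cv2.imwrite('pics/ins3w.png',S['wrist']['image'])
blade(M,names=('scene','side','wrist'),maxr=.11,snaps=S)
E
python3 chk.py '(.558,.1314,.1013)' -84
```

```text
t: 10.65
tcp_pos: [0.5617, 0.0984, 0.0858]
tool_rot: [0.473, 0.526, -0.472, 0.526]
force: [0.9, 0.4, -0.4]
finger_gap: 0.217
t: 11.15
tcp_pos: [0.558, 0.1312, 0.1015]
tool_rot: [0.473, 0.526, -0.473, 0.526]
force: [0.1, 0.4, -1.4]
finger_gap: 0.217
t 11.15 tcp [0.558  0.1312 0.1015] toolz yaw -83.92 F [ 0.1  0.4 -1.4] gap 0.217 q [ 0.04  0.64  1.67 -0.    0.83 -0.07]
scene n 33 pitch -23.07 h at grip 0.0761 yaw dev 0.03 lat at .1 0.0002 a range 0.0754 0.1078 tip h 0.0306 l 0.0002
side n 17 pitch -59.27 h at grip 0.2009 yaw dev 19.91 lat at .1 -0.0083 a range 0.0868 0.1029 tip h 0.0299 l -0.0021
wrist n 479 pitch 26.57 h at grip 0.0011 yaw dev -7.51 lat at .1 -0.0034 a range 0.075 0.0794 tip h 0.0413 l -0.0032
t 11.3 tcp [0.5579 0.1304 0.101 ] toolz yaw -84.01 F [-1.  -0.3 -1.6] gap 0.219 q [ 0.03  0.64  1.67 -0.    0.83 -0.07]
to go (tool axes) [-0.0003  0.0002 -0.001 ] turn -0.0001
```

View pics/ins3.png

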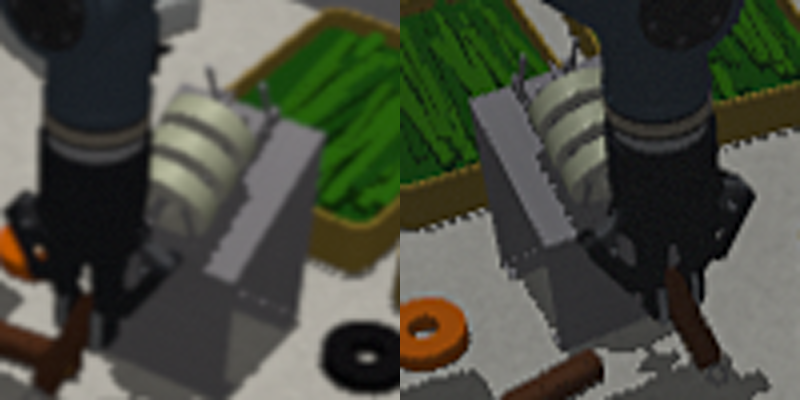

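View pics/ins3w.png

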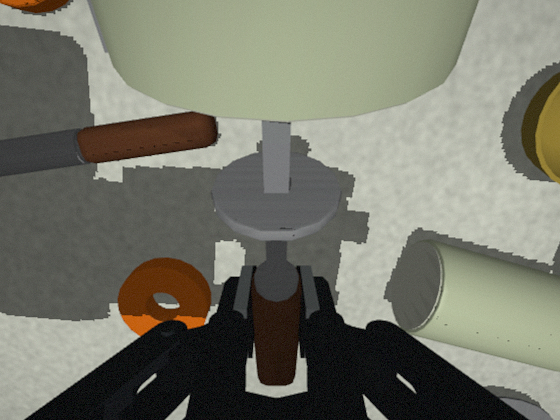

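Fully inserted with no contact force; by geometry the tip is 32 mm past ring 2's centre. Now the lift, square to the slope.

```bash
python3 -m crank '[[0,-0.0091,0,0.0042,0],[0,-0.0091,0,0.0042,0],[0,-0.0091,0,0.0042,0],[0,0,0,0,0],[0,0,0,0,0]]'; python3 - <<'E'
from sk import *
st,M=pose(); S={n:snapshot(n) for n in('scene','side')}
imgs=[cv2.resize(S[n]['image'][y0:y0+100,x0:x0+100],(400,400),interpolation=cv2.INTER_CUBIC) for n,(x0,y0) in dict(scene=(300,80),side=(180,80)).items()]
cv2.imwrite('pics/l1.png',np.hstack(imgs))
E
```

```text
t: 11.8
tcp_pos: [0.5596, 0.1179, 0.1291]
tool_rot: [0.474, 0.525, -0.473, 0.526]
force: [0.0, -0.1, -1.9]
finger_gap: 0.218
t 11.8 tcp [0.5596 0.1179 0.1291] toolz yaw -84.02 F [ 0.  -0.1 -1.9] gap 0.218 q [ 0.01  0.59  1.66  0.    0.89 -0.09]
```

View pics/l1.png

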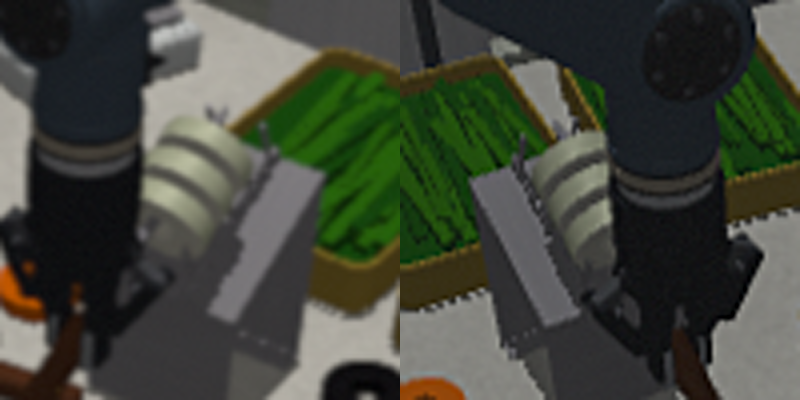

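```bash
python3 -m crank '[[0,-0.0136,0,0.0063,0],[0,-0.0136,0,0.0063,0],[0,-0.0136,0,0.0063,0],[0,-0.0136,0,0.0063,0],[0,0,0,0,0]]'; python3 -m crank '[[0,-0.0136,0,0.0063,0],[0,-0.0136,0,0.0063,0],[0,-0.0136,0,0.0063,0],[0,0,0,0,0],[0,0,0,0,0]]'; python3 - <<'E'
from sk import *
st,M=pose(); S={n:snapshot(n) for n in('scene','side','wrist')}
imgs=[cv2.resize(S[n]['image'][y0:y0+130,x0:x0+130],(400,400),interpolation=cv2.INTER_CUBIC) for n,(x0,y0) in dict(scene=(270,30),side=(150,30)).items()]
cv2.imwrite('pics/l2.png',np.hstack(imgs)); cv2.imwrite('pics/l2w.png',S['wrist']['image'])
blade(M,names=('scene','side'),maxr=.195,snaps=S)
E
```

```text
t: 12.4
tcp_pos: [0.5642, 0.092, 0.186]
tool_rot: [0.475, 0.523, -0.472, 0.527]
force: [0.5, -0.1, -1.8]
finger_gap: 0.217
t: 12.9
tcp_pos: [0.5637, 0.0744, 0.2236]
tool_rot: [0.473, 0.525, -0.473, 0.525]
force: [0.9, 0.6, -2.4]
finger_gap: 0.217
t 12.9 tcp [0.5637 0.0744 0.2236] toolz yaw -84.01 F [ 0.9  0.6 -2.4] gap 0.217 q [-0.07  0.46  1.58  0.    1.1  -0.17]
scene n 67 pitch 20.91 h at grip 0.0142 yaw dev -5.19 lat at .1 0.0051 a range 0.0755 0.1836 tip h 0.0835 l -0.0003
side n 62 pitch 16.93 h at grip 0.0273 yaw dev 6.39 lat at .1 -0.0098 a range 0.0759 0.1905 tip h 0.084 l -0.002
```

View pics/l2.png

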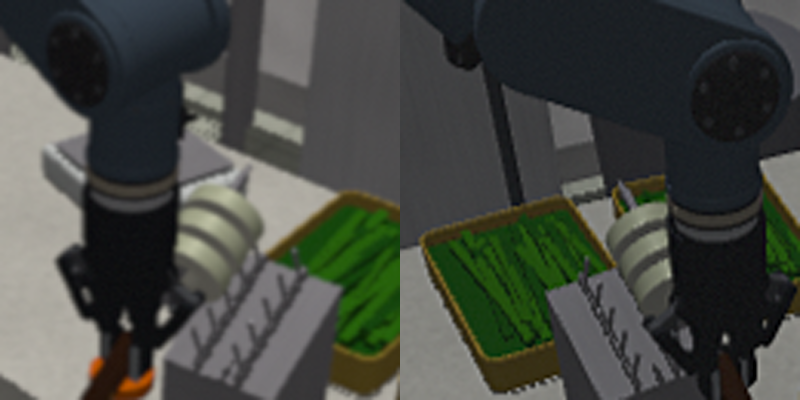

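View pics/l2w.png

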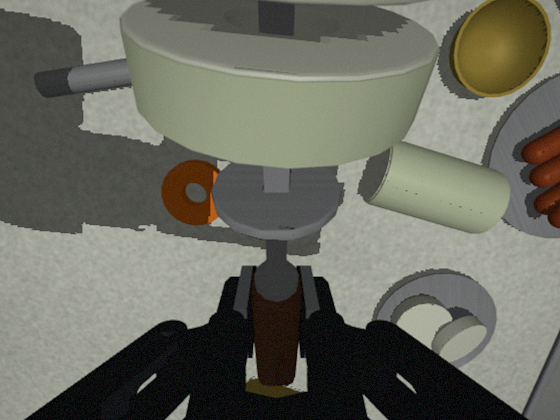

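All three rings are on the blade, well clear of the rack, and ring 0 has slid toward the guard (wrist view). Pulling the handle up over the near rim can't turn the skewer tip-down. I'll bring it over the far side, press the handle's rear on the far rim to level it in the jaws, and then lay it back.

```bash
python3 -c "
from plan import *
plan([(.7034,-.3667,.16)],[15],1.983)"
```

```text
[0.0042, 0.0062, 0.0302, 0.1322],[0.0042, 0.0102, 0.0292, 0.1322],[0.0042, 0.0139, 0.0276, 0.1322],[0.0042, 0.0174, 0.0255, 0.1322],[0.0042, 0.0206, 0.023, 0.1322]
[0.0042, 0.0235, 0.0201, 0.1322],[0.0042, 0.0259, 0.0168, 0.1322],[0.0042, 0.0279, 0.0132, 0.1322],[0.0042, 0.0294, 0.0094, 0.1322],[0.0042, 0.0304, 0.0055, 0.1322]
[0.0042, 0.0308, 0.0014, 0.1322],[0.0042, 0.0308, -0.0027, 0.1322],[0.0042, 0.0301, -0.0067, 0.1322],[0.0042, 0.029, -0.0106, 0.1322],[0.0042, 0.0274, -0.0143, 0.1322]
```

```bash
python3 -m crank '[[0,0,0.006,0.03,0.05],[0,0.002,0.009,0.029,0.1],[0,0.004,0.012,0.028,0.13],[0,0.004,0.016,0.026,0.13],[0,0.004,0.019,0.024,0.13]]'
python3 -m crank '[[0,0.004,0.022,0.021,0.13],[0,0.004,0.024,0.018,0.13],[0,0.004,0.026,0.015,0.13],[0,0.004,0.028,0.012,0.13],[0,0.004,0.029,0.008,0.13]]'
python3 -m crank '[[0,0.004,0.030,0.004,0.13],[0,0.004,0.031,0,0.13],[0,0.004,0.031,-0.004,0.13],[0,0.004,0.02,-0.005,0.1],[0,0,0.01,0,0.05]]'
python3 -m crank '[[0,0,0,0,0],[0,0,0,0,0]]'
python3 chk.py '(.7034,-.3667,.16)' 162.5
```

```text
t: 13.55
tcp_pos: [0.6163, -0.0693, 0.2085]
tool_rot: [-0.597, -0.379, 0.597, -0.378]
force: [0.1, -0.4, -2.0]
finger_gap: 0.216
t: 14.05
tcp_pos: [0.6686, -0.2107, 0.188]
tool_rot: [-0.686, -0.169, 0.688, -0.168]
force: [1.4, -0.2, -2.6]
finger_gap: 0.214
t: 14.55
tcp_pos: [0.7075, -0.3279, 0.1706]
tool_rot: [-0.706, 0.02, 0.708, 0.021]
force: [0.1, 0.6, -2.9]
finger_gap: 0.218
t: 14.75
tcp_pos: [0.7073, -0.3255, 0.1722]
tool_rot: [-0.706, 0.018, 0.708, 0.02]
force: [-0.7, -0.2, -3.1]
finger_gap: 0.219
t 14.75 tcp [ 0.7073 -0.3255  0.1722] toolz yaw 176.95 F [-0.7 -0.2 -3.1] gap 0.219 q [-0.57  0.8   1.03  0.    1.31  1.05]
to go (tool axes) [0.0122 0.0414 0.0017] turn 0.2522
```

```bash
python3 -m crank '[[0,0.006,0.02,0.004,0.126],[0,0.006,0.02,0,0.126],[0,0,0,0,0],[0,0,0,0,0]]'
python3 - <<'E'
from sk import *
st,M=pose(); print((M[:3,:3].T@(np.array([.7034,-.3667,.16])-M[:3,3])).round(4))
S={n:snapshot(n) for n in('scene','side','wrist')}
imgs=[cv2.resize(S[n]['image'][y0:y0+150,x0:x0+150],(400,400),interpolation=cv2.INTER_CUBIC) for n,(x0,y0) in dict(scene=(160,200),side=(280,180)).items()]
cv2.imwrite('pics/t1.png',np.hstack(imgs)); cv2.imwrite('pics/t1w.png',S['wrist']['image'])
blade(M,names=('scene','side'),maxr=.195,snaps=S)
E
```

```text
t: 15.15
tcp_pos: [0.699, -0.3647, 0.1613]
tool_rot: [-0.699, 0.106, 0.699, 0.108]
force: [1.0, 0.1, -2.5]
finger_gap: 0.21
t 15.15 tcp [ 0.699  -0.3647  0.1613] toolz yaw 162.58 F [ 1.   0.1 -2.5] gap 0.21 q [-0.62  0.83  1.01  0.    1.31  1.25]
[ 0.0013  0.0006 -0.0048]
scene n 200 pitch 22.71 h at grip 0.0077 yaw dev 2.22 lat at .1 0.0005 a range 0.1045 0.1891 tip h 0.0844 l 0.0027
side n 168 pitch 23.04 h at grip 0.0073 yaw dev 0.06 lat at .1 0.0006 a range 0.109 0.1878 tip h 0.0861 l -0.0006
```

View pics/t1.png

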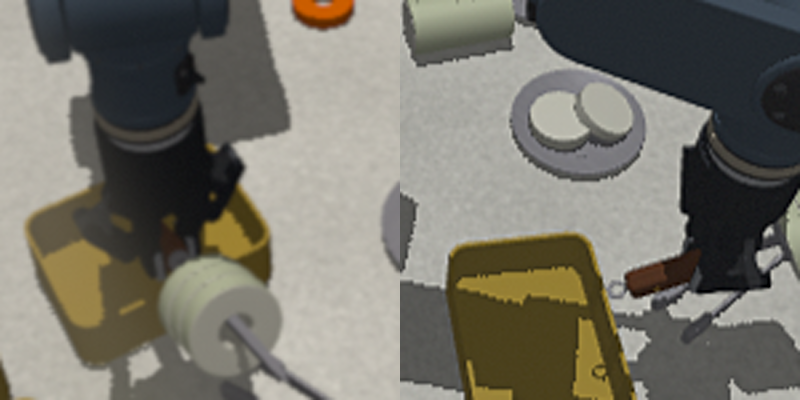

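View pics/t1w.png

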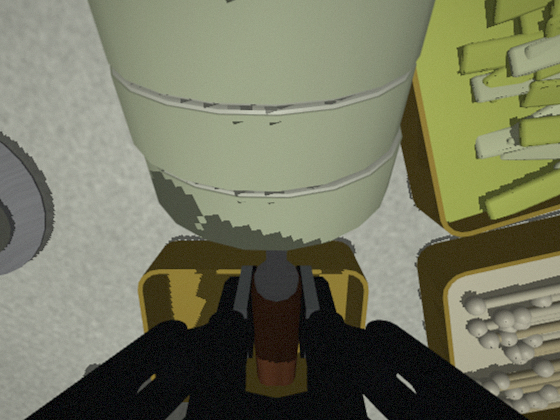

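```bash
python3 -m crank '[[0,0.025,0,0.003,0],[0,0.025,0,0.002,0],[0,0.02,0,0,0],[0,0.009,0,0,0],[0,0,0,0,0]]' 120
python3 -m crank '[[0,0,0,0,0],[0,0,0,0,0]]' 25
python3 sk.py c0 | cut -c1-150
```

```text
t: 15.8
tcp_pos: [0.694, -0.363, 0.0811]
tool_rot: [-0.698, 0.107, 0.7, 0.108]
force: [0.3, 0.6, -3.4]
finger_gap: 0.213
t: 16.0
tcp_pos: [0.6958, -0.365, 0.0848]
tool_rot: [0.7, -0.108, -0.698, -0.107]
force: [0.1, 0.2, -2.4]
finger_gap: 0.215
t 16.0 tcp [ 0.6958 -0.365   0.0848] toolz yaw 162.48 F [ 0.1  0.2 -2.4] gap 0.215 q [-0.62  0.9   1.07  0.    1.17  1.25]
scene n 180 pitch 23.24 h at grip 0.0067 yaw dev 1.85 lat at .1 0.0009 a range 0.103 0.1896 tip h 0.0865 l 0.0028
side n 146 pitch 23.63 h at grip 0.006 yaw dev 0.07 lat at .1 0.0013 a range 0.1079 0.1868 tip h 0.0851 l 0.0011
```

```bash
python3 -m crank '[[0,0.005,0,0,0],[0,0.005,0,0,0],[0,0.004,0,0,0],[0,0.003,0,0,0],[0,0,0,0,0]]' 25
python3 - <<'E'
import sk; sk.PIT=18; from sk import *
st,M=pose(); blade(M,maxr=.215,tag='c1')
E
```

```text
t: 16.6
tcp_pos: [0.6942, -0.365, 0.0684]
tool_rot: [-0.699, 0.108, 0.699, 0.107]
force: [-2.5, 0.2, 7.6]
finger_gap: 0.213
t 16.6 tcp [ 0.6942 -0.365   0.0684] toolz yaw 162.47 F [-2.5  0.2  7.6] gap 0.213 q [-0.63  0.92  1.08 -0.    1.14  1.25]
scene n 188 pitch 16.9 h at grip 0.0079 yaw dev 0.76 lat at .1 0.0019 a range 0.1079 0.1963 tip h 0.0645 l 0.0029
side n 137 pitch 17.12 h at grip 0.0075 yaw dev -0.17 lat at .1 0.0014 a range 0.1137 0.1964 tip h 0.0652 l 0.0001
```

```bash
python3 -m crank '[[0,0.004,0,0,0],[0,0.004,0,0,0],[0,0.003,0,0,0],[0,0,0,0,0]]' 25
python3 - <<'E'
import sk; sk.PIT=3; from sk import *
st,M=pose(); blade(M,maxr=.22,tag='c2')
E
```

```text
t: 17.1
tcp_pos: [0.6957, -0.3656, 0.0587]
tool_rot: [0.7, -0.109, -0.698, -0.107]
force: [-1.0, 0.1, 9.8]
finger_gap: 0.212
t 17.1 tcp [ 0.6957 -0.3656  0.0587] toolz yaw 162.46 F [-1.   0.1  9.8] gap 0.212 q [-0.63  0.93  1.08 -0.    1.13  1.25]
scene n 255 pitch 18.52 h at grip -0.031 yaw dev 3.51 lat at .1 -0.0009 a range 0.103 0.2053 tip h 0.028 l 0.0016
side n 77 pitch 3.87 h at grip 0.0134 yaw dev 1.41 lat at .1 0.0006 a range 0.1244 0.2046 tip h 0.0281 l 0.0002
```

```bash
python3 -m crank '[[0,0.003,0,0,0],[0,0.003,0,0,0],[0,0,0,0,0]]' 25
python3 - <<'E'
import sk; sk.PIT=0; from sk import *
st,M=pose(); blade(M,maxr=.22,tag='c3')
g=M[:3,3]-M[:3,0]*.0187
for n in('scene','side'):
    s=snapshot(n); P=cloud(s); d=P-g; a=-d@M[:3,2]; l=d@M[:3,1]
    m=(a>.155)&(a<.22)&(abs(l)<.012)&(abs(d[...,2])<.03); A,H=a[m],d[...,2][m]; print(n,m.sum(),[(round(x,3),np.median(H[(A>x)&(A<x+.012)]).round(4)) for x in np.arange(.155,.21,.012)])
E
```

```text
t: 17.5
tcp_pos: [0.6967, -0.3661, 0.0527]
tool_rot: [0.701, -0.109, -0.697, -0.107]
force: [0.7, 0.4, 9.2]
finger_gap: 0.214
t 17.5 tcp [ 0.6967 -0.3661  0.0527] toolz yaw 162.46 F [0.7 0.4 9.2] gap 0.214 q [-0.63  0.94  1.08 -0.    1.12  1.25]
scene n 183 pitch 0.9 h at grip 0.0043 yaw dev 0.8 lat at .1 0.0019 a range 0.117 0.2068 tip h 0.0054 l 0.0016
side n 107 pitch 0.2 h at grip 0.0063 yaw dev -0.12 lat at .1 0.0017 a range 0.1279 0.2056 tip h 0.0042 l -0.0002
scene 99 [(np.float64(0.155), np.float64(0.0066)), (np.float64(0.167), np.float64(0.0073)), (np.float64(0.179), np.float64(0.0073)), (np.float64(0.191), np.float64(0.0064)), (np.float64(0.203), np.float64(0.0077))]
side 72 [(np.float64(0.155), np.float64(0.0066)), (np.float64(0.167), np.float64(0.0064)), (np.float64(0.179), np.float64(0.007)), (np.float64(0.191), np.float64(0.0066)), (np.float64(0.203), np.float64(0.007))]
```

```bash
python3 -c "
import cv2,numpy as np
a=cv2.imread('pics/c3_scene.png')[200:350,160:310];b=cv2.imread('pics/c3_side.png')[180:330,300:450]
cv2.imwrite('pics/c3.png',cv2.resize(np.hstack([a,b]),(800,400)))"
```

```text
(no output)
```

View pics/c3.png

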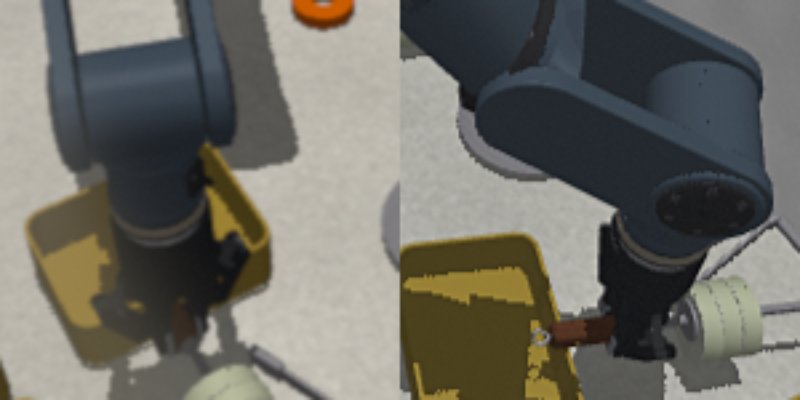

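Level to within about 1°. Clamp, lift, carry back over the tray.

```bash
python3 -m crank '[[0,0,0,0,0],[0,0,0,0,0],[0,-0.02,0,0,0],[0,-0.03,0,0,0],[0,-0.03,0,0,0]]' 120
python3 -m crank '[[0,0,0,0,0]]'
python3 chk.py '(.4845,-.2977,.132)' 162.5
```

```text
t: 18.2
tcp_pos: [0.6938, -0.364, 0.1289]
tool_rot: [-0.698, 0.107, 0.7, 0.108]
force: [0.5, -0.3, -3.1]
finger_gap: 0.216
t: 18.3
tcp_pos: [0.6977, -0.3666, 0.1352]
tool_rot: [0.703, -0.11, -0.695, -0.106]
force: [0.5, -1.8, -1.6]
finger_gap: 0.218
t 18.3 tcp [ 0.6977 -0.3666  0.1352] toolz yaw 162.46 F [ 0.5 -1.8 -1.6] gap 0.218 q [-0.63  0.85  1.04  0.    1.24  1.25]
to go (tool axes) [ 0.0007 -0.0015  0.2241] turn -0.0007
```

```bash
python3 -m crank '[[0,0,0,0.015,0],[0,0,0,0.03,0],[0,0,0,0.035,0],[0,0,0,0.035,0],[0,0,0,0.035,0]]' 120
python3 -m crank '[[0,0,0,0.03,0],[0,0,-0.001,0.025,0],[0,0,0,0.012,0],[0,0,0,0.005,0],[0,0,0,0,0]]' 120
python3 - <<'E'
import sk; sk.PIT=0; from sk import *
manip_=pose(); st,M=manip_; print((M[:3,:3].T@(np.array([.4845,-.2977,.0482])-M[:3,3])).round(4))
blade(M,maxr=.22,tag='d1')
a=cv2.imread('pics/d1_scene.png')[200:350,130:280];b=cv2.imread('pics/d1_side.png')[220:370,240:390]
cv2.imwrite('pics/d1.png',cv2.resize(np.hstack([a,b]),(800,400)))
E
```

```text
t: 18.8
tcp_pos: [0.5493, -0.318, 0.1272]
tool_rot: [-0.698, 0.107, 0.7, 0.108]
force: [-0.3, -0.5, -2.2]
finger_gap: 0.214
t: 19.3
tcp_pos: [0.4834, -0.2969, 0.1285]
tool_rot: [0.699, -0.108, -0.699, -0.108]
force: [0.3, -0.7, -3.2]
finger_gap: 0.218
t 19.3 tcp [ 0.4834 -0.2969  0.1285] toolz yaw 162.44 F [ 0.3 -0.7 -3.2] gap 0.218 q [-0.75  0.59  1.67  0.    0.88  1.13]
[ 0.0803  0.0005 -0.0012]
scene n 146 pitch 0.95 h at grip 0.0043 yaw dev 0.84 lat at .1 0.0022 a range 0.1176 0.2059 tip h 0.0055 l 0.0035
side n 133 pitch 0.8 h at grip 0.0053 yaw dev -0.43 lat at .1 0.0024 a range 0.1256 0.2069 tip h 0.0073 l 0.0022
```

View pics/d1.png

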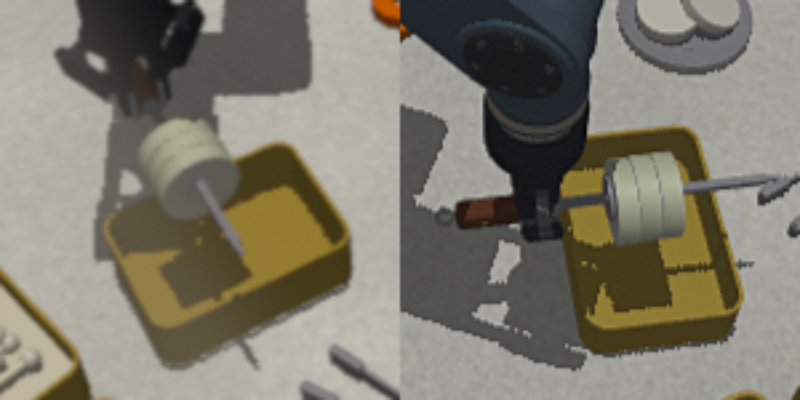

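```bash
python3 -m crank '[[0,0.02,0,0,0],[0,0.02,0,-0.001,0],[0,0.02,0,0,0],[0,0.012,0,0,0],[0,0.003,0,0,0]]' 120
python3 -m crank '[[0,0.002,0,0,0],[0,0.001,0,0,0],[0,0,0,0,0]]' 25
python3 - <<'E'
import sk; sk.PIT=0; from sk import *
st,M=pose(); blade(M,maxr=.22,tag='d2')
E
```

```text
t: 19.9
tcp_pos: [0.4842, -0.2966, 0.0522]
tool_rot: [-0.698, 0.107, 0.699, 0.108]
force: [-0.5, 0.2, -2.4]
finger_gap: 0.219
t: 20.2
tcp_pos: [0.4846, -0.2973, 0.0514]
tool_rot: [0.699, -0.108, -0.698, -0.108]
force: [-0.0, -0.6, -2.6]
finger_gap: 0.217
t 20.2 tcp [ 0.4846 -0.2973  0.0514] toolz yaw 162.46 F [-0.  -0.6 -2.6] gap 0.217 q [-0.75  0.71  1.71  0.    0.72  1.13]
scene n 133 pitch -0.37 h at grip 0.0086 yaw dev 1.76 lat at .1 0.0007 a range 0.1166 0.2043 tip h 0.0033 l 0.0025
side n 111 pitch 0.26 h at grip 0.007 yaw dev 0.13 lat at .1 0.0016 a range 0.1234 0.2068 tip h 0.0046 l 0.0004
```

```bash
python3 -m crank '[[0,0.0015,0,0,0],[0,0.0015,0,0,0],[0,0,0,0,0]]' 25; python3 -m crank '[[0,0.0015,0,0,0],[0,0,0,0,0]]' 20
```

```text
t: 20.6
tcp_pos: [0.484, -0.2968, 0.0476]
tool_rot: [-0.699, 0.108, 0.699, 0.108]
force: [-0.0, -0.0, -2.7]
finger_gap: 0.214
t: 20.8
tcp_pos: [0.484, -0.2968, 0.046]
tool_rot: [-0.699, 0.108, 0.699, 0.108]
force: [-0.0, 0.5, -2.5]
finger_gap: 0.216
```

```bash
python3 -m crank '[[0,0.0015,0,0,0],[0,0,0,0,0]]' 20;  python3 -m crank '[[0,0.0015,0,0,0],[0,0,0,0,0]]' 20; python3 - <<'E'
import sk; sk.PIT=0; from sk import *
st,M=pose(); blade(M,maxr=.22,tag='d3')
a=cv2.imread('pics/d3_scene.png')[200:350,130:280];b=cv2.imread('pics/d3_side.png')[220:370,240:390]
cv2.imwrite('pics/d3.png',cv2.resize(np.hstack([a,b]),(800,400)))
E
```

```text
t: 21.0
tcp_pos: [0.484, -0.2968, 0.0445]
tool_rot: [-0.699, 0.108, 0.699, 0.108]
force: [0.4, 0.3, -2.9]
finger_gap: 0.215
t: 21.2
tcp_pos: [0.4842, -0.297, 0.0436]
tool_rot: [0.699, -0.108, -0.699, -0.108]
force: [-0.9, 0.5, 1.3]
finger_gap: 0.213
t 21.2 tcp [ 0.4842 -0.297   0.0436] toolz yaw 162.46 F [-0.9  0.5  1.3] gap 0.213 q [-0.75  0.73  1.71  0.    0.7   1.13]
scene n 132 pitch -0.44 h at grip 0.0091 yaw dev 1.99 lat at .1 0.0004 a range 0.1174 0.2077 tip h 0.0066 l 0.0021
side n 112 pitch 0.04 h at grip 0.0079 yaw dev -0.03 lat at .1 0.0017 a range 0.1246 0.2066 tip h 0.005 l -0.0007
```

View pics/d3.png

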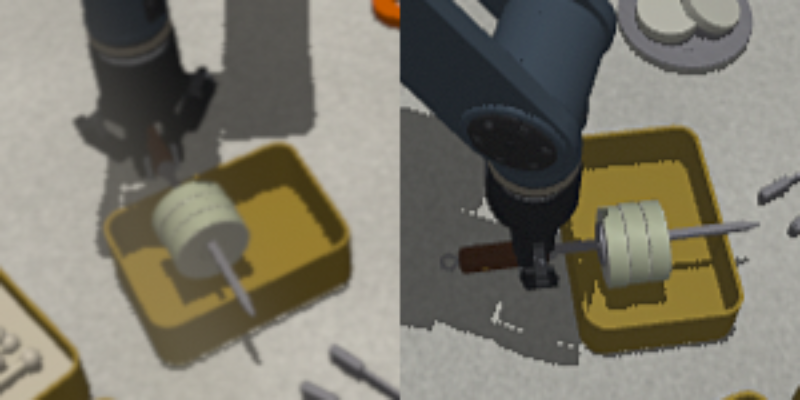

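Contact on the near rim at 1.3 N, blade level within about 1°. Release gently and back off upward.

```bash
python3 -m crank '[[0.021,0.0005,0,0,0],[0.024,0,0,0,0],[0.03,0,0,0,0],[0.05,0,0,0,0],[0.0854,0,0,0,0]]' 20
python3 -m crank '[[0.0854,0,0,0,0],[0.0854,0,0,0,0],[0.0854,0,0,0,0],[0.0854,-0.01,0,0,0],[0.0854,-0.03,0,0,0]]'
python3 -m crank '[[0.0854,-0.04,0,0,0],[0.0854,-0.04,0,0.02,0],[0.0854,-0.03,0,0.04,0],[0.0854,0,0,0.05,0],[0.0854,0,0,0,0]]'
python3 - <<'E'
from h import *
for n in('scene','side','wrist'):
    M=T_tool(); s=snapshot(n); cv2.imwrite(f'pics/e_{n}.png',s['image']); np.savez(f'pics/e_{n}.npz',T=M,**s)
a=cv2.imread('pics/e_scene.png')[200:350,130:280];b=cv2.imread('pics/e_side.png')[220:370,240:390]
cv2.imwrite('pics/e.png',cv2.resize(np.hstack([a,b]),(800,400)))
E
```

```text
t: 21.8
tcp_pos: [0.4841, -0.2969, 0.0427]
tool_rot: [0.699, -0.108, -0.699, -0.108]
force: [0.9, -0.0, 0.1]
finger_gap: 0.68
t: 22.3
tcp_pos: [0.4825, -0.2955, 0.0813]
tool_rot: [-0.697, 0.107, 0.701, 0.109]
force: [0.0, -0.0, -0.2]
finger_gap: 0.995
t: 22.8
tcp_pos: [0.3722, -0.2576, 0.1929]
tool_rot: [-0.696, 0.106, 0.702, 0.11]
force: [0.4, -1.2, -0.4]
finger_gap: 1.0
```

View pics/e.png

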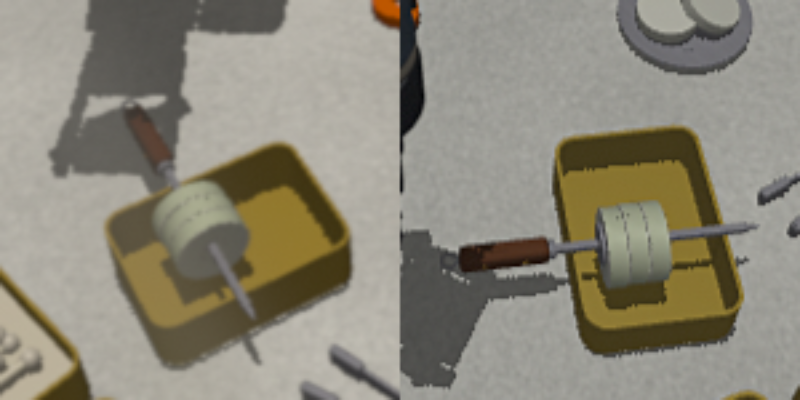

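View pics/e_scene.png

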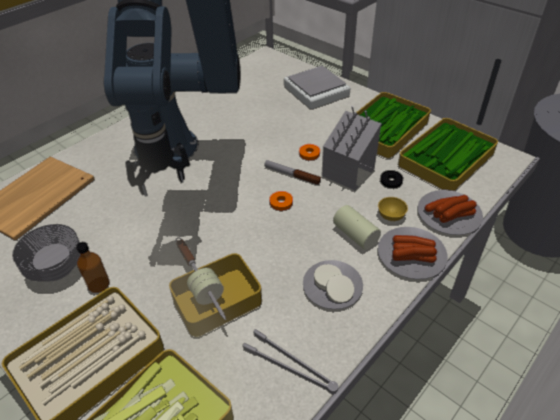

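```bash
python3 - <<'E'
from h import *
print(manip.sense()['t'],manip.sense()['qd'].round(3))
C=np.array([.5924,-.3127]); yw=np.radians(-17.5); ex=np.array([np.cos(yw),np.sin(yw)]); ey=np.array([-ex[1],ex[0]])
for n in('scene','side'):
    s=dict(np.load(f'pics/e_{n}.npz')); P=cloud(s); hsv=cv2.cvtColor(s['image'],cv2.COLOR_BGR2HSV)
    X=(P[...,:2]-C)@ex; Y=(P[...,:2]-C)@ey; Z=P[...,2]
    hm=(X<-.07)&(X>-.2)&(abs(Y+.02)<.04)&(Z>.05)&(Z<.1)&(hsv[...,1]>90)&(hsv[...,0]<14)
    bm=(X>.03)&(X<.12)&(abs(Y+.02)<.03)&(Z>.055)&(Z<.08)&(hsv[...,1]<60)
    rm=(abs(X)<.065)&(abs(Y+.02)<.05)&(Z>.035)&(Z<.11)&(hsv[...,1]>18)&(hsv[...,1]<70)&(hsv[...,2]>70)
    print(n,'handle X',np.percentile(X[hm],[1,99]).round(4),'topZ',np.percentile(Z[hm],95).round(4),'Y',Y[hm].mean().round(4),'| blade Xmax',X[bm].max().round(4),'Z',[np.median(Z[bm&(X>a)&(X<a+.02)]).round(4) for a in (.04,.06,.08)],'| rings X',np.percentile(X[rm],[1,99]).round(4),'Y',np.percentile(Y[rm],[1,99]).round(4),'Zmax',np.percentile(Z[rm],99).round(4))
E
```

```text
22.95 [ 0.009  0.026 -0.043  0.001 -0.002  0.001]
scene handle X [-0.1481 -0.0939] topZ 0.0773 Y -0.0202 | blade Xmax 0.0989 Z [np.float64(0.0672), np.float64(0.0679), np.float64(0.0664)] | rings X [-0.0413  0.0347] Y [-0.0541  0.012 ] Zmax 0.0916
side handle X [-0.1682 -0.0931] topZ 0.0776 Y -0.0225 | blade Xmax 0.0987 Z [np.float64(0.0681), np.float64(0.068), np.float64(0.0674)] | rings X [-0.0544  0.0444] Y [-0.0525  0.0088] Zmax 0.0925
```

```bash
python3 -m crank '[[0.0854,0,0,0,0],[0.0854,0,0,0,0],[0.0854,0,0,0,0]]'; python3 -c "
from station import manip
print(manip.sign_off())"
```

```text
t: 23.25
tcp_pos: [0.38, -0.2642, 0.1925]
tool_rot: [0.699, -0.108, -0.699, -0.108]
force: [-0.1, -0.1, -0.5]
finger_gap: 0.996
the job is handed in; nothing more can be done
None
```

The three white rings are on the skewer, which lies back across the tray on both long rims with the handle outside. I handed the job in at 23.3 s and got no verdict back.

**What I did:**
- I gripped the skewer by its handle and tilted it tip-up over the near rim to about 24°.
- I fed it through the three rings with almost no force, then lifted them off square to the slope.
- I pressed the handle on the far rim to level the skewer again, then laid it across the tray and let go.

**Last checks (both fixed cameras):**
- **Skewer:** the blade's top is about 67–68 mm up and the handle's top about 77 mm, so it is level. The tip is about 31 mm beyond the far rim.
- **Rings:** all three are against the guard inside the tray, with tops at about 92 mm, so their centres are near 57 mm and clear of the bottom. I worked out ring 0's distance ahead of the guard (about 9 mm) from its contact with the guard; I did not measure it.
- **Other things:** in the last scene picture nothing else on the counter looks moved; I compared by eye only.

**Disagreements:**
- While the rings were on the blade, some automatic blade-angle fits were unreliable. I used the tip height and close crops instead.
- Touchdown on the near rim came about 3 mm lower than I had calculated, so I lowered the last stretch by force.

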